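Try the clamp screws in the gauge nut

ROBOT

A 6-joint arm with a two-finger parallel gripper is mounted at the origin on a cart in front of the work surface, level with it; the furniture and walls round the work are solid. World frame = base frame: x ahead of the robot, y to its left, z up, the work surface at z = 0. Lengths are in mm, angles in rad, forces in N, time in s.
With the tool pointing down it reaches from about 350 to 975 mm from the base axis. Payload 4.9 kg.
Tool frame: the origin (TCP) lies between the finger pads, 19 mm behind the fingertips; this is the grasp point; z points along the fingers, y is the line along which they close (so a half turn about z gives the same grasp; the last joint's range is limited). The gripper opens to 85 mm and grips with 20 to 120 N. Pads are 22 mm wide; open, the fingers measure 114 mm over their backs; the gripper's body (76 mm by 85 mm) begins 54 mm behind the grasp point. The pads swing forward as they close: fully open they stand 13 mm farther back than shut.
Start: joints at [1.071, 0.053, 1.613, -0, 1.476, -0.119], TCP at [232.278, 580.214, 250.004] pointing down, gripper open.
Joint ranges: [-3.01, 3.01], [-1.01, 2.22], [0.06, 2.58], [-1.02, 4.17], [0.09, 2.62], [-3.14, 3.14]. Speed limits (rad/s): [2.57, 2.57, 3.14, 3.14, 3.14, 3.14].

INTERFACE

Orientations are given as a 3x3 rotation matrix whose columns are the frame's x, y, z axes.
In Python, from cell import arm gives the robot as it stands.
- The arm moves only by the tool arm_command, never from a script. Its argument "increments" is one flat list of numbers, 4 for each row, row after row: the shift along the world's x, y, z in mm, then the turn about the world's z in degrees. A call has 1 to 8 rows; each row is the pose to reach, as a shift and turn from the pose commanded when the call began; what a row does not reach only later rows make up. A row lasts 1/10 s, in which the tool goes at most 50 mm and 8.59 degrees, less where a joint would pass 70% of its speed; a pose out of reach is approached as far as the arm can. A call with a gripper value outside its range is refused whole. "jaw" is the opening, from 0 (shut) to 1 (fully open), set as the call begins (left out, the last holds). The fingers move at their own pace and stop on an object; the grip force is fixed at half the most. Time passes only in rows, so rows that repeat a pose let the fingers close. It gives the time, the measured TCP pose, the force, the opening and the grip force at its end, in the units of the state.
- arm.read_state(): the state, without advancing time (a new reading comes with each control period).
- arm.grab_frame(name): name is "scene" or "top" or "wrist"; returns the picture (420x560x3 uint8, red, green, blue); there is no depth.
- arm.camera_info(name): a dict with "fx", "fy", "cx", "cy" (pixels), "origin" and "attitude" of the camera in the world. Camera axes: x right, y down, z forward; pixel columns grow to the right and rows downward; lengths in mm; the calibration is good to about 2 mm. A picture is of the moment at which its call begins: read the wrist's pose just before it. camera_info takes no time and is no camera call; for the wrist camera it gives the pose at the moment of the call.
- arm.close_job(): hands the job in; it is judged then, once.
Trained networks look in the newest picture that a camera, given by its name, has taken for a name from the list of things; names that differ only in an ending like _2 or _b are one class to them, and where a whole thing is asked for, a point or a joint stands for the part that bears it (a point fixed in the world has none). Each returns a list of dicts, best first, with "score" (0 to 1); they miss things now and then, are a little off and sometimes report something else, mostly with a low value. They report only what shows in the picture. A call takes as long as a camera call. They do not tell look-alikes from the thing itself.
- arm.outline_of(thing, camera): "region" (420x560 bool, what is visible of it) and "rect" ([left, top, width, height] in pixels, round what is visible of it).
- arm.spot_point(thing, camera): "uv" ([column, row] in pixels: a listed point, or the origin of a listed thing).
The state is a dict: "time": time; "joint_pos": joint angles; "dq": joint speeds; "joint_torque": joint torques, N m; "tcp_pos": TCP position; "eef_rot": TCP orientation; "ft_force": force on the tool from outside, world axes, zero at the start; "torque": the same for the moment, N m; "width": finger opening in mm; "grip_force": force on a finger pad.
Only numpy, scipy, OpenCV 4.12 (cv2) and the standard library are available. Lean on these libraries where they do the work, as an engineer would, in place of code of your own. Each camera call takes 0.05 s, during which the arm holds its last target. There are 200 camera calls.

TASK

Try both wing screws from the sloping rack in the brass gauge nut, one after the other: turn each in clockwise and see whether it runs freely until its collar seats on the nut, or binds part-way with the collar still standing off the nut. Straight after its trial, back the screw out and put it away before trying the other: the one that runs freely goes into the green tray to be kept, the one that binds goes into the red tray. Leave the tools lying around undisturbed.

Things in the scene. Friction and masses are not known exactly. Their poses are not given: they have to be found in the camera images.
- screw_1: One of two quick-thread clamp screws that look alike (one has a bruised thread; which stands where varies): steel, black plastic wing on top, 85 mm long, 0.16 kg. Origin at the centre of the shank's tip, z along the shank to the wing, x along the wing's length. Shank 17 mm in diameter, 4 mm at the tip of its 8 mm cone; two-start right-hand thread, 27 mm over all, from 28 mm up to the collar.
- screw_2: The other wing screw, same make, size and frame. Collar 38 mm in diameter, 46 to 51 mm from the tip; neck 21 mm tapering to 14 mm; wing 57 to 85 mm from the tip, 52 mm long (x), 14 mm thick (y), flat sides for the fingers.
- screw_1_seat (a point): Centre of the underside of screw_1's collar, 46 mm from the tip on the axis; axes as the screw's.
- screw_2_seat (a point): The same point on screw_2.
- screw_1_wing (a point): Middle of screw_1's wing, on the axis, 71 mm from the tip. Grip across the thickness with the fingertips 8 mm or more above the collar's top (TCP about 78 mm from the tip).
- screw_2_wing (a point): The same point on screw_2.
- rack: Fixed wooden rack, 246 mm wide. Its plywood face slopes 30 deg, facing the robot side. Origin mid-face, 66 mm above the bench; z square to the face (leans 30 deg from vertical towards the robot), x up the slope, y along the rack. Screws stand loose in 32 mm holes at y = -55 and +55 mm, collar on the face, wing outwards, wing's length within 30 deg of rack x; draw straight out along z (46 mm).
- gauge_nut: Fixed gauge: brass hexagon nut, 50 mm across flats, 30 mm high, on a blue round pedestal on a dark 110 mm square base plate. Origin under the base's centre, z up the bore; top face at 70 mm. Bore 20 mm between thread crests, open below. Two white start marks on the top face lie along +x and -x. To take a screw out, turn it anticlockwise back to the marks or a little past, then lift.
- gauge_nut_mouth (a point): Centre of the nut's top face; axes as the nut's. A screw lowered upright, wing in line with the marks (8 deg clockwise to 20 deg anticlockwise is fine), rests on the thread with its collar 6.5 mm off the face. Clockwise from above it then sinks 30 mm a turn at under 0.1 N m: a sound one seats 80 deg past the marks; a bruised one stops hard about 50 deg past them, collar 3 mm off the face.
- green_tray: Fixed open green plastic tray for screws to keep, 160 x 130 x 50 mm (x, y, z), walls and floor 3 mm. Origin under its centre.
- green_tray_floor (a point): Centre of the green tray's inner floor, 3 mm above the bench.
- red_tray: Fixed open red plastic tray for screws that bind, same size as the green one. Origin under its centre. The two trays stand side by side on the robot's right; which is which varies.
- red_tray_floor (a point): Centre of the red tray's inner floor, 3 mm above the bench.
- tape_measure: Bystander, to be left alone: yellow tape measure, 37 x 93 x 64 mm. Origin under its middle.
- chisel0: Bystander, to be left alone: chisel with an orange handle, 251 mm long. Origin under its middle.
- mallet: Bystander, to be left alone: wooden mallet, 292 mm long, head 62 mm high. Origin under its middle.
- carp_pencil0: Bystander, to be left alone: flat red carpenter's pencil, 161 mm. Origin under its middle.
- block_plane: Bystander, to be left alone: metal block plane, 49 x 176 x 53 mm. Origin under its middle.
- cup_hinge0: Bystander, to be left alone: grey metal cabinet hinge, 56 x 84 x 22 mm. Origin under its middle.
Not all that is in view belongs to the job. Leave any pink look-alike of the screw_1 alone.

How it is judged (in metres and radians):
On the way, in this order (a step that is already met when the one before it is completed fails the run):
1. one of the screws is tried in the gauge nut: turned in until its collar seats, or until it binds (((z of screw_2_seat in the frame of gauge_nut_mouth below 0.0015 m and horizontal distance between screw_2_seat and gauge_nut_mouth below 0.005 m and angle between the z axis of screw_2 and the z axis of gauge_nut, either way round below 0.12 rad) or (z of screw_1_seat in the frame of gauge_nut_mouth below 0.0042 m and horizontal distance between screw_1_seat and gauge_nut_mouth below 0.005 m and angle between the z axis of screw_1 and the z axis of gauge_nut, either way round below 0.12 rad))), for 0.2 s.
2. with the first screw already in its right tray, the other one is tried in the gauge nut ((((z of screw_2_seat in the frame of gauge_nut_mouth below 0.0015 m and horizontal distance between screw_2_seat and gauge_nut_mouth below 0.005 m and angle between the z axis of screw_2 and the z axis of gauge_nut, either way round below 0.12 rad) and (x of screw_1_seat in the frame of red_tray_floor between -0.077 and 0.077 m and y of screw_1_seat in the frame of red_tray_floor between -0.062 and 0.062 m and z of each of screw_1_seat, screw_1 in the frame of red_tray_floor below 0.06 m and x of screw_1 in the frame of red_tray_floor between -0.077 and 0.077 m and y of screw_1 in the frame of red_tray_floor between -0.062 and 0.062 m)) or ((z of screw_1_seat in the frame of gauge_nut_mouth below 0.0042 m and horizontal distance between screw_1_seat and gauge_nut_mouth below 0.005 m and angle between the z axis of screw_1 and the z axis of gauge_nut, either way round below 0.12 rad) and (x of screw_2_seat in the frame of green_tray_floor between -0.077 and 0.077 m and y of screw_2_seat in the frame of green_tray_floor between -0.062 and 0.062 m and z of each of screw_2_seat, screw_2 in the frame of green_tray_floor below 0.06 m and x of screw_2 in the frame of green_tray_floor between -0.077 and 0.077 m and y of screw_2 in the frame of green_tray_floor between -0.062 and 0.062 m)))), for 0.2 s.
At the end, for the whole second after the job is handed in: The screw that ran freely until its collar was within 1.5 mm of the nut lies wholly over the green tray's inner floor, the one that binds (turned in until its collar was within 4.2 mm of the nut) over the red tray's, tip and collar inside the walls and below 60 mm above the tray's floor, at rest (x of screw_2_seat in the frame of green_tray_floor between -0.077 and 0.077 m and y of screw_2_seat in the frame of green_tray_floor between -0.062 and 0.062 m and z of each of screw_2_seat, screw_2 in the frame of green_tray_floor below 0.06 m and x of screw_2 in the frame of green_tray_floor between -0.077 and 0.077 m and y of screw_2 in the frame of green_tray_floor between -0.062 and 0.062 m and x of screw_1_seat in the frame of red_tray_floor between -0.077 and 0.077 m and y of screw_1_seat in the frame of red_tray_floor between -0.062 and 0.062 m and z of each of screw_1_seat, screw_1 in the frame of red_tray_floor below 0.06 m and x of screw_1 in the frame of red_tray_floor between -0.077 and 0.077 m and y of screw_1 in the frame of red_tray_floor between -0.062 and 0.062 m and linear speed of each of screw_1, screw_2 below 0.03 m/s); the robot touches nothing.
It fails at once if a tool lying around is shifted by more than 30 mm (distance of any of tape_measure, chisel0, mallet, carp_pencil0, block_plane, cup_hinge0 from where it was at the start of the episode above 0.03 m).
It also fails if it takes over 72 s, if anything falls off the work surface, if the arm or the gripper's body presses on something with over 40 N, if the wrist force passes 120 N, or if a joint passes its speed limit or range.

## Working session

There is one attempt and no reset: what is moved stays moved. The work goes in short steps, Python scripts to look and compute and a tool call to move; the robot and the scene stay as the last step left them, time stands still between calls to the robot, and variables do not carry over. Pictures are saved under pics/ and viewed, at most 10 in all, crops included, and the job is handed in when it is done.

Besides the shell and the picture viewer there is one more tool, called after "Call:" as a command line: name --argument value ..., lists and objects as JSON in quotes. arm_command: Moves the arm, as the interface text tells. Its arguments: {"type":"object","properties":{"increments":{"type":"array","items":{"type":"number"}},"jaw":{"type":"number"}},"required":["increments"]}

```bash
mkdir -p pics
cat > h.py <<'E'
import numpy as np, cv2
from cell import arm
def ray(cam,uv,info=None):
    i=info or arm.camera_info(cam); R=np.array(i["attitude"]); o=np.array(i["origin"])
    d=R@np.array([(uv[0]-i["cx"])/i["fx"],(uv[1]-i["cy"])/i["fy"],1.]); return o,d/np.linalg.norm(d)
def atz(cam,uv,z,info=None):
    o,d=ray(cam,uv,info); return o+d*(z-o[2])/d[2]
def tri(rays):
    A=sum(np.eye(3)-np.outer(d,d) for o,d in rays); b=sum((np.eye(3)-np.outer(d,d))@o for o,d in rays)
    p=np.linalg.solve(A,b); return p,[np.linalg.norm(np.cross(p-o,d)) for o,d in rays]
def proj(cam,p,info=None):
    i=info or arm.camera_info(cam); c=np.array(i["attitude"]).T@(np.array(p)-np.array(i["origin"]))
    return np.array([i["fx"]*c[0]/c[2]+i["cx"],i["fy"]*c[1]/c[2]+i["cy"]])
def save(n,im): cv2.imwrite(f"pics/{n}.png",cv2.cvtColor(im,cv2.COLOR_RGB2BGR))
E
python3 - <<'E'
from h import *
np.set_printoptions(precision=1,suppress=True)
for c in ["scene","top"]:
    save(c+"0",arm.grab_frame(c)); i=arm.camera_info(c); print(c,np.array(i["origin"]),np.array(i["attitude"])[:,2])
    for t in ["screw_1_wing","screw_1_seat","rack","gauge_nut_mouth","gauge_nut","green_tray_floor","red_tray_floor"]:
        for r in arm.spot_point(t,c)[:3]: print(t,np.array(r["uv"]),round(r["score"],2))
E
```

```text
scene [-362.6 -517.9  873.6] [ 0.7  0.4 -0.6]
screw_1_wing [279.4 195.8] 0.88
screw_1_wing [211.5 176.1] 0.65
screw_1_seat [217.7 184.7] 0.64
screw_1_seat [283.  202.6] 0.64
screw_1_seat [257.7 183.6] 0.39
rack [401.5 297.2] 0.73
gauge_nut_mouth [363.6 223.2] 0.7
gauge_nut_mouth [217.2 185.7] 0.6
gauge_nut_mouth [253.1 221.6] 0.55
gauge_nut [257.3 241.6] 0.96
green_tray_floor [337.3 265.8] 0.57
red_tray_floor [437.4 231.8] 0.67
red_tray_floor [401.4 296.2] 0.56
top [ 427.3  -18.3 1305.8] [ 0.1  0.  -1. ]
screw_1_wing [260.4 177.5] 0.53
screw_1_wing [213.2 193. ] 0.51
screw_1_seat [265.4 173.5] 0.68
screw_1_seat [182.4 206.9] 0.6
screw_1_seat [212.9 187.3] 0.47
rack [199.4 197.2] 0.82
gauge_nut_mouth [266.  217.5] 0.9
gauge_nut_mouth [211.8 184.7] 0.71
gauge_nut_mouth [212.1 194.4] 0.44
gauge_nut [269.1 220.5] 0.58
gauge_nut [381.  216.4] 0.35
green_tray_floor [337.6 213.5] 0.94
green_tray_floor [179.1 206.3] 0.62
red_tray_floor [383.4 217.9] 0.81
```

View pics/scene0.png

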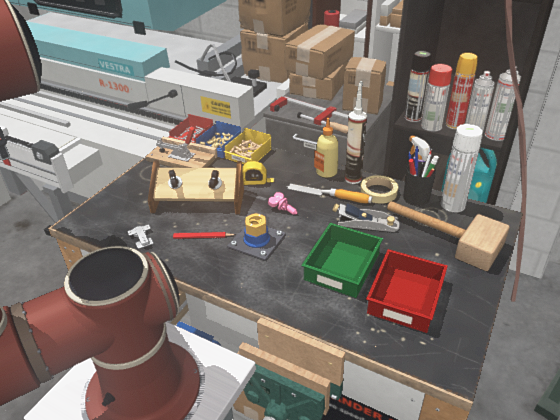

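View pics/top0.png

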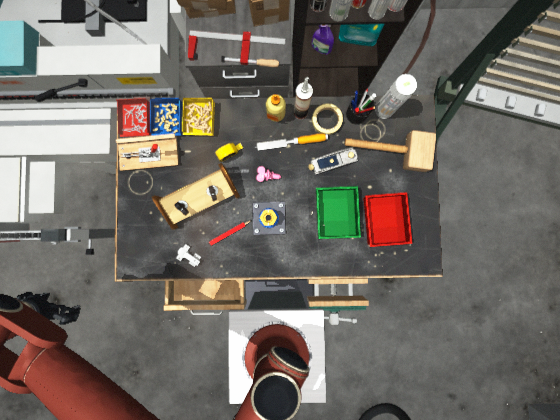

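Run:
```python
from h import *
np.set_printoptions(precision=1,suppress=True)
for n,uv,z in [("wa",(181,208),88),("wb",(213,192),88),("rack",(199,197),66),("nut",(267.5,217),70),("green",(337.6,213.5),3),("red",(387,219),3),("pink",(267,174),20),("tape",(229,151),60)]:
    print(n,atz("top",uv,z))
print(tri([ray("top",(213,193)),ray("scene",(211.5,176))]))
for c in ["top","scene"]:
  r=arm.outline_of("rack",c)[0]; print(r["score"],r["rect"])
  cs,_=cv2.findContours(r["region"].astype(np.uint8),0,2); print(cv2.minAreaRect(max(cs,key=cv2.contourArea)))
i=arm.camera_info("wrist"); s=arm.read_state(); T=np.array(s["eef_rot"])
print("cam in tool",T.T@(np.array(i["origin"])-s["tcp_pos"]),"\n",T.T@np.array(i["attitude"]),i["fx"],i["cx"],i["cy"]);print(T)
```

```text
wa [492.8 295.9  88. ]
wb [542.4 193.4  88. ]
rack [528.9 242.9  66. ]
nut [460.3  20.8  70. ]
green [ 470.2 -215.2    3. ]
red [ 448.9 -381.6    3. ]
pink [606.9  22.   20. ]
tape [679.8 144.9  60. ]
(array([535.9, 194.8,  98.8]), [np.float64(3.994472361687282), np.float64(3.9944723616872646)])
0.58 [153.0, 163.9, 87.3, 63.9]
((195.60061645507812, 196.70458984375), (38.86555099487305, 79.39340209960938), 63.8118896484375)
0.59 [147.8, 162.5, 99.9, 51.0]
((196.50587463378906, 186.5000762939453), (95.11107635498047, 52.04346466064453), 0.6740369200706482)
cam in tool [  69.3   -0.5 -123.1] 
 [[ 0.  -1.  -0.3]
 [ 1.   0.   0. ]
 [-0.  -0.3  1. ]] 320.15099050095824 284.04074087909885 204.72840653440954
[[-0.9  0.4 -0. ]
 [ 0.4  0.9  0. ]
 [ 0.   0.  -1. ]]
```

Call:
arm_command --increments '[30,-35,0,6,60,-70,0,12,90,-105,-5,18,120,-140,-10,24,150,-175,-15,30,180,-210,-20,36,210,-245,-25,42,240,-280,-30,48]'

```text
time: 1.7
tcp_pos: [473.3, 298.7, 220.1]
eef_rot: [[-0.895, -0.445, 0.001], [-0.445, 0.895, 0.0], [-0.001, 0.0, -1.0]]
ft_force: [1.1, 0.9, -0.3]
width: 85.2
grip_force: 0.0
```

Call:
arm_command --increments '[28,-35,0,0,48,-57,0,0,48,-57,0,0,48,-57,0,0]'

```text
time: 2.1
tcp_pos: [520.4, 242.9, 219.9]
eef_rot: [[-0.898, -0.44, -0.001], [-0.44, 0.898, 0.0], [0.0, 0.001, -1.0]]
ft_force: [0.4, 0.9, 0.5]
width: 84.8
grip_force: 0.0
```

Run:
```python
from h import *
np.set_printoptions(precision=1,suppress=True)
s=arm.read_state(); T=np.array(s["eef_rot"]); print(s["time"],s["tcp_pos"],np.degrees(np.arctan2(T[1,1],T[0,1])),s["joint_pos"])
i=arm.camera_info("wrist")
im=arm.grab_frame("wrist"); save("w1",im); np.savez("w1.npz",**{k:np.array(v) for k,v in i.items()})
for t in ["screw_1_wing","screw_1_seat","screw_1","rack"]:
    for r in arm.spot_point(t,"wrist")[:3]: print(t,np.array(r["uv"]),round(r["score"],2))
for r in arm.outline_of("screw_1","wrist")[:3]: print(r["rect"],r["score"])
```

```text
2.1 [520.4 242.9 219.9] 116.10096684923975 [ 0.3 -0.   1.8  0.   1.4 -1.7]
screw_1_wing [ 68.7 175.9] 0.85
screw_1_wing [224.8 197.2] 0.56
screw_1_seat [ 51.9 160.2] 0.76
screw_1_seat [229.9 200. ] 0.58
screw_1 [340.2 215.4] 0.94
screw_1 [ 19.3 135.5] 0.92
screw_1 [237.9 214.9] 0.6
rack [290.6 205.2] 0.79
[207.0, 163.9, 42.0, 65.7] 0.75
[333.1, 167.4, 43.9, 61.2] 0.72
```

View pics/w1.png

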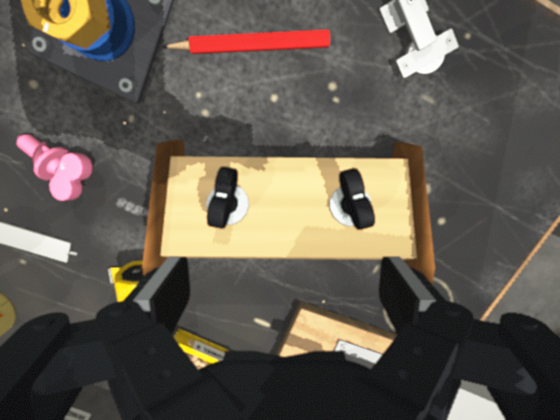

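Run:
```python
from h import *
np.set_printoptions(precision=1,suppress=True)
i=dict(np.load("w1.npz"))
o=atz("wrist",(290.6,205.2),66,i); print("rack",o,"top est",atz("top",(199,197),66))
a=np.radians(26.1); rx=np.array([np.cos(a)*.866,np.sin(a)*.866,.5]); ry=np.array([-np.sin(a),np.cos(a),0]); rz=np.cross(rx,ry); R=np.c_[rx,ry,rz]
print(rz)
def plane(uv,h):
    c,d=ray("wrist",uv,i); t=((o+h*rz-c)@rz)/(d@rz); return c+t*d
for n,uv in [("corner TL",(168,157)),("TR",(409,157)),("BR",(413,258)),("BL",(160,258))]: print(n,R.T@(plane(uv,0)-o))
for n,cu,wu in [("A",(351,206),(357,197)),("B",(229,205),(223,196))]:
    p=plane(cu,5); print(n,"collar",R.T@(p-o),"wingtop",R.T@(plane(wu,39)-o), "tcp",p+27*rz,"proj seat",proj("wrist",p-5*rz,i))
```

```text
rack [526.6 252.2  66. ] top est [528.9 242.9  66. ]
[-0.4 -0.2  0.9]
corner TL [ -46.3 -114.5    0. ]
TR [-46.7 111.   -0. ]
BR [ 46.9 105.7   0. ]
BL [  47.2 -113.     0. ]
A collar [ 1.9 53.3  5. ] wingtop [ 3.1 50.9 39. ] tcp [490.3 293.7  94.7] proj seat [349.9 207.3]
B collar [  1.2 -54.6   5. ] wingtop [  2.4 -53.6  39. ] tcp [537.1 196.6  94.3] proj seat [229.9 206.4]
```

Call:
arm_command --increments '[10,-28,-30,0,17,-46,-60,0,17,-46,-90,0,17,-46,-115,0,17,-46,-125,0,17,-46,-125,0]' --jaw 0.6

```text
time: 3.0
tcp_pos: [535.9, 197.4, 93.3]
eef_rot: [[-0.897, -0.442, -0.003], [-0.442, 0.897, -0.001], [0.003, 0.001, -1.0]]
ft_force: [0.3, 1.0, -0.2]
width: 51.3
grip_force: 0.0
```

Call:
arm_command --increments '[0,0,0,0,0,0,0,0,0,0,0,0,0,0,0,0,0,0,0,0]' --jaw 0

```text
time: 3.5
tcp_pos: [538.5, 197.5, 97.2]
eef_rot: [[-0.897, -0.441, 0.003], [-0.441, 0.897, 0.001], [-0.003, -0.001, -1.0]]
ft_force: [-0.6, -1.0, 6.2]
width: 12.8
grip_force: 59.7
```

Call:
arm_command --increments '[-9,-4,17,0,-18,-9,35,0,-27,-13,52,0,-35,-20,80,0,-45,-40,105,-8,-60,-65,105,-16,-77,-87,105,-24,-77,-87,105,-26]'

```text
time: 4.3
tcp_pos: [458.6, 108.6, 199.6]
eef_rot: [[-1.0, 0.002, -0.001], [0.002, 1.0, -0.001], [0.001, -0.001, -1.0]]
ft_force: [0.2, -0.0, -0.8]
width: 12.9
grip_force: 59.7
```

Run:
```python
from h import *
np.set_printoptions(precision=1,suppress=True)
s=arm.read_state(); T=np.array(s["eef_rot"]); print(s["time"],s["tcp_pos"],np.degrees(np.arctan2(T[1,1],T[0,1])),s["width"],s["joint_pos"])
i=arm.camera_info("wrist")
im=arm.grab_frame("wrist"); save("w2",im); np.savez("w2.npz",**{k:np.array(v) for k,v in i.items()})
for t,z in [("gauge_nut_mouth",70),("gauge_nut",0),("screw_1_wing",0),("screw_1_seat",0),("screw_1",0)]:
    for r in arm.spot_point(t,"wrist")[:3]: print(t,np.array(r["uv"]),round(r["score"],2),atz("wrist",r["uv"],z,i))
```

```text
4.3 [458.6 108.6 199.6] 89.87634899155587 12.866117263308213 [ 0.1 -0.3  2.  -0.   1.4 -1.5]
gauge_nut_mouth [175.4 205.7] 0.71 [461.8  18.9  70. ]
gauge_nut [196.9 186.9] 0.76 [461.7  18.2   0. ]
screw_1_wing [282.9 270. ] 0.91 [556.3 106.8   0. ]
screw_1 [284.7 270.7] 0.95 [557.2 108.8   0. ]
screw_1 [176.5 208.2] 0.33 [484.6  -5.    0. ]
```

View pics/w2.png

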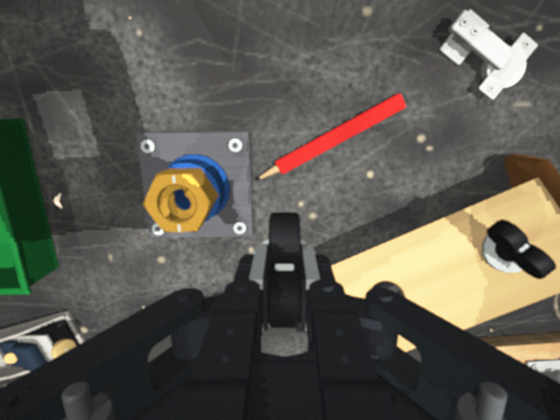

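Run:
```python
from h import *
im=cv2.imread("pics/w2.png"); a=cv2.resize(im[155:250,125:265],(700,475),interpolation=cv2.INTER_CUBIC)
cv2.imwrite("pics/w2c.png",a)
```

```text
(no output)
```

View pics/w2c.png

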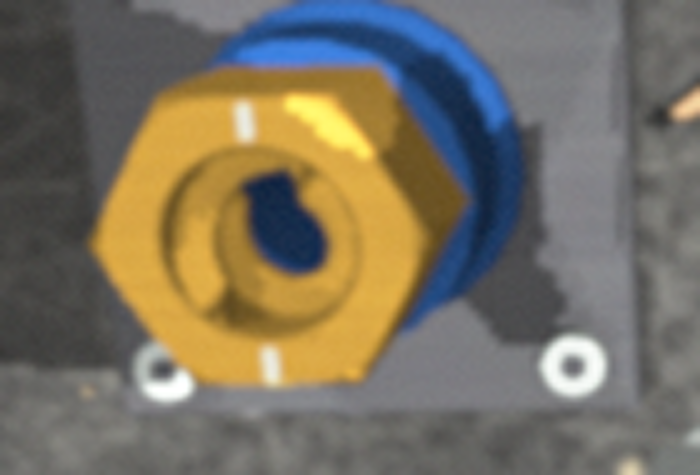

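Run:
```python
from h import *
np.set_printoptions(precision=1,suppress=True)
i=dict(np.load("w2.npz"))
a=atz("wrist",(174,179),70,i);b=atz("wrist",(179,228.2),70,i);print(a,b,np.degrees(np.arctan2(*(b-a)[[1,0]])))
for uv in [(177,203.6),(143.4,203.6),(211.4,202.6)]: print(atz("wrist",uv,70,i))
for u in [(140,132),(250,131),(255,236)]: print(atz("wrist",u,10,i))
```

```text
[439.5  19.8  70. ] [481.4  20.1  70. ] 0.3230098547106493
[460.   20.4  70. ]
[460.   -7.2  70. ]
[459.2  48.6  70. ]
[405.9 -29.3  10. ]
[405.   75.7  10. ]
[512.   77.7  10. ]
```

Call:
arm_command --increments '[-8,-20,0,0,-20,-45,0,0,-30,-70,-15,0,-38,-89,-30,0,-38,-89,-38,0,-38,-89,-38,0]'

```text
time: 5.2
tcp_pos: [421.6, 21.5, 160.6]
eef_rot: [[-1.0, -0.003, -0.003], [-0.003, 1.0, 0.001], [0.003, 0.001, -1.0]]
ft_force: [-1.0, 0.2, -2.0]
width: 13.0
grip_force: 59.7
```

Run:
```python
from h import *
np.set_printoptions(precision=1,suppress=True)
s=arm.read_state(); p=np.array(s["tcp_pos"]); print(s["time"],p)
im=arm.grab_frame("scene"); save("s2",im)
u=proj("scene",p); print("tcp",u,"tip pred",proj("scene",p+[40,0,-69.3]),"seat pred",proj("scene",p+[17,0,-29.4]))
for t in ["screw_1_seat","screw_1","gauge_nut_mouth"]:
    for r in arm.spot_point(t,"scene")[:4]: print(t,np.array(r["uv"]),round(r["score"],2))
x,y=int(u[0]),int(u[1]); c=im[y-40:y+80,x-60:x+80]; save("s2c",cv2.resize(c,(700,600),interpolation=cv2.INTER_CUBIC)); print(x-60,y-40)
```

```text
5.2 [421.6  21.5 160.6]
tcp [244.3 198.2] tip pred [254.8 212. ] seat pred [248.9 204.2]
screw_1_seat [284.4 201. ] 0.61
screw_1_seat [247.3 207.4] 0.56
screw_1 [292.8 214.8] 0.79
screw_1 [253.8 217.7] 0.59
screw_1 [178.6 192.7] 0.54
gauge_nut_mouth [255.3 220.6] 0.83
184 158
```

View pics/s2c.png

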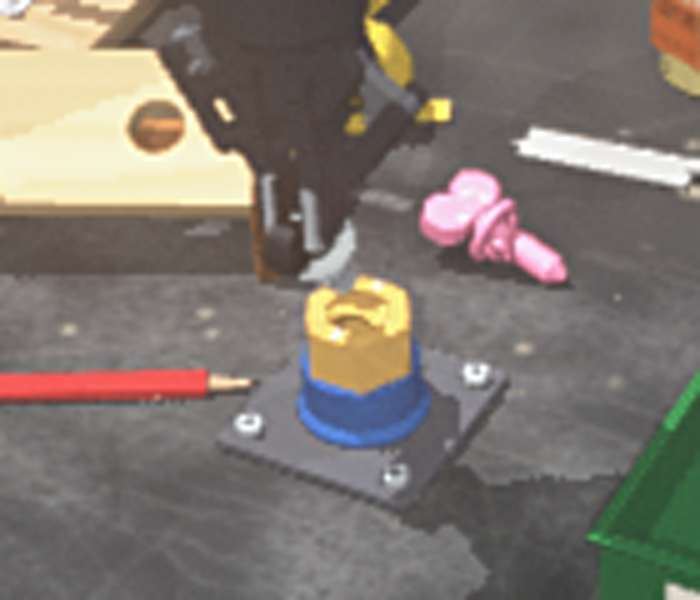

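Run:
```python
from h import *
np.set_printoptions(precision=1,suppress=True)
p=np.array([421.6,21.5,160.6])
print("mouth",proj("scene",[460,20.5,70]))
for th in [0,10,20,30]:
  for L in [80]:
    d=np.array([np.sin(np.radians(th)),0,-np.cos(np.radians(th))]); print(th,proj("scene",p+d*L),proj("scene",p+d*(L-46)))
```

```text
mouth [255.3 219.2]
0 [246.6 224.7] [245.3 209.7]
10 [249.5 221. ] [246.6 208.2]
20 [252.3 216.7] [247.8 206.3]
30 [254.8 211.9] [248.9 204.2]
```

Call:
arm_command --increments '[12,0,-2,0,12,-1,-12,0,12,-1,-20,0,12,-1,-26,0,12,-1,-26,0]'

```text
time: 5.9
tcp_pos: [433.0, 20.5, 134.3]
eef_rot: [[-1.0, -0.003, -0.003], [-0.003, 1.0, 0.0], [0.003, 0.0, -1.0]]
ft_force: [-0.1, 0.7, -2.5]
width: 13.1
grip_force: 59.8
```

Call:
arm_command --increments '[6,0,0,0,12,0,1,0,17,0,2,0,22,0,2,0,27,0,2,0,30,0,2,0,30,0,2,0]'

```text
time: 6.6
tcp_pos: [463.8, 20.4, 139.9]
eef_rot: [[-1.0, -0.003, -0.004], [-0.003, 1.0, 0.0], [0.004, 0.0, -1.0]]
ft_force: [-9.5, 0.4, 10.5]
width: 12.8
grip_force: 63.4
```

```bash
cat > chk.py <<'E'
from h import *
import sys
np.set_printoptions(precision=1,suppress=True)
s=arm.read_state(); p=np.array(s["tcp_pos"]); print(s["time"],p,s["width"],s["ft_force"],np.array(s["torque"])*100)
im=arm.grab_frame("scene")
print("mouth",proj("scene",[460,20.5,70]))
for L in [80]:
  for th in [-10,0,10]:
    d=np.array([np.sin(np.radians(th)),0,-np.cos(np.radians(th))]); print(th,proj("scene",p+d*L),proj("scene",p+d*(L-46)))
for t in ["screw_1_seat","screw_1_wing","gauge_nut_mouth"]:
    for r in arm.spot_point(t,"scene")[:4]: print(t,np.array(r["uv"]),round(r["score"],2))
if len(sys.argv)>1:
  x,y=255,205; save(sys.argv[1],cv2.resize(im[y-50:y+50,x-60:x+60],(720,600),interpolation=cv2.INTER_CUBIC))
E
python3 chk.py s3
```

```text
6.6 [463.8  20.4 139.9] 12.762449520532964 [-9.5  0.4 10.5] [ 17.9 209.    1.9]
mouth [255.3 219.2]
-10 [253.5 224.3] [254.1 208. ]
0 [256.4 221.4] [255.4 206.9]
10 [259.2 217.9] [256.6 205.4]
screw_1_seat [282.6 202.6] 0.61
screw_1_seat [255.  206.7] 0.5
screw_1_seat [260.4 183.8] 0.39
screw_1_wing [250.4 200.9] 0.73
screw_1_wing [277.1 196.4] 0.68
screw_1_wing [256.8 218.9] 0.52
gauge_nut_mouth [327.  194.3] 0.71
gauge_nut_mouth [254.  220.6] 0.7
```

View pics/s3.png

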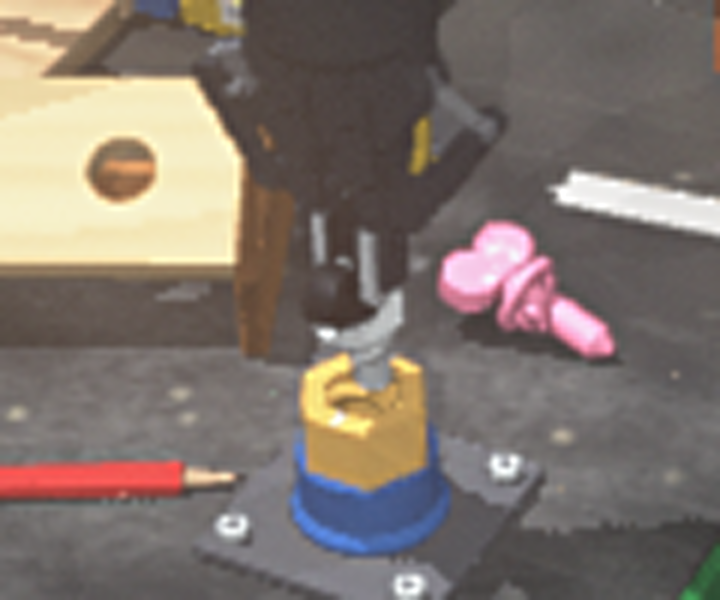

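Call:
arm_command --increments '[4,0,-1,0,8,0,-2,0,11,0,-2,0,11,0,-2,0]'

```text
time: 7.2
tcp_pos: [475.9, 20.4, 139.1]
eef_rot: [[-1.0, -0.003, -0.001], [-0.003, 1.0, 0.0], [0.001, 0.0, -1.0]]
ft_force: [-8.3, 1.0, 12.7]
width: 13.0
grip_force: 65.5
```

```bash
python3 chk.py s4
```

```text
7.2 [475.9  20.4 139.1] 13.012753976820614 [-8.3  1.  12.7] [ 28.9 190.   -0.4]
mouth [255.3 219.2]
-10 [256.  221.7] [256.6 205.6]
0 [258.8 218.9] [257.9 204.4]
10 [261.6 215.4] [259.1 202.9]
screw_1_seat [285.6 202.1] 0.77
screw_1_seat [256.1 203.1] 0.64
screw_1_seat [141.7 241.3] 0.24
screw_1_wing [277.3 197.3] 0.81
screw_1_wing [253.3 197.7] 0.61
screw_1_wing [202.9 238. ] 0.59
screw_1_wing [252.6 221.8] 0.21
gauge_nut_mouth [253.3 219.4] 0.77
```

View pics/s4.png

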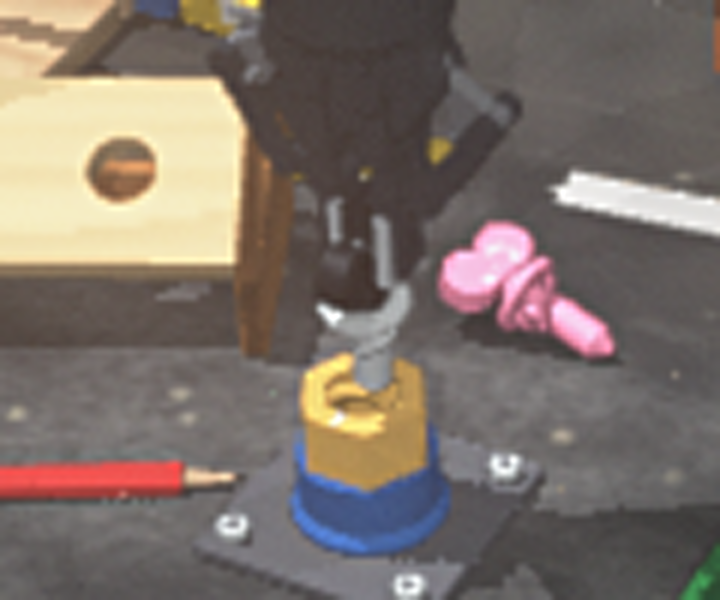

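Call:
arm_command --increments '[0,0,8,0,-8,0,8,0,-15,0,8,0,-15,0,0,0,-15,0,-6,0,-15,0,-12,0,-15,0,-12,0]'

```text
time: 8.1
tcp_pos: [462.8, 19.8, 124.2]
eef_rot: [[-1.0, -0.003, 0.008], [-0.003, 1.0, -0.001], [-0.008, -0.001, -1.0]]
ft_force: [7.5, -2.8, -2.8]
width: 13.0
grip_force: 63.2
```

```bash
python3 chk.py s5
```

```text
8.1 [462.8  19.8 124.2] 12.968754154629693 [ 7.5 -2.8 -2.8] [ -38.3 -184.8    2.2]
mouth [255.3 219.2]
-10 [253.8 229.4] [254.5 213.4]
0 [256.7 226.6] [255.7 212.2]
10 [259.5 223. ] [256.9 210.7]
screw_1_seat [256.1 214.8] 0.79
screw_1_seat [284.7 200.9] 0.52
screw_1_wing [248.6 204.9] 0.79
screw_1_wing [278.  196.6] 0.52
```

Call:
arm_command --increments '[0,0,-4,0,0,0,-8,0,0,0,-12,0,0,0,-12,0]'

```text
time: 8.7
tcp_pos: [463.8, 19.8, 113.4]
eef_rot: [[-1.0, -0.003, 0.01], [-0.003, 1.0, -0.001], [-0.01, -0.001, -1.0]]
ft_force: [8.1, -1.8, -0.6]
width: 12.7
grip_force: 63.7
```

```bash
python3 chk.py s6
```

```text
8.7 [463.8  19.8 113.4] 12.727634905160619 [ 8.1 -1.8 -0.6] [ -33.6 -177.5    3.6]
mouth [255.3 219.2]
-10 [254.3 232.5] [254.9 216.6]
0 [257.1 229.6] [256.1 215.4]
10 [259.9 226.1] [257.3 213.9]
screw_1_seat [256.1 216.1] 0.77
screw_1_wing [281.3 196.2] 0.84
screw_1_wing [251.2 209.6] 0.52
screw_1_wing [341.  263.8] 0.39
gauge_nut_mouth [253.5 220.4] 0.6
gauge_nut_mouth [255.6 219.4] 0.28
```

View pics/s6.png

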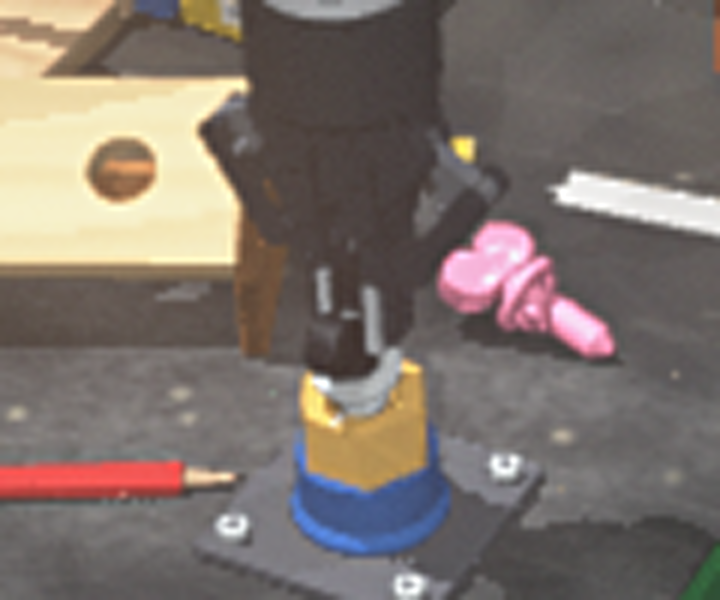

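Call:
arm_command --increments '[2,0,0,0,2,0,0,0,2,0,-1,0,1,0,-3,0,1,0,-3,0]' --jaw 0.3

```text
time: 9.4
tcp_pos: [460.5, 20.4, 108.1]
eef_rot: [[-1.0, -0.003, -0.002], [-0.003, 1.0, 0.0], [0.002, 0.0, -1.0]]
ft_force: [0.1, -0.6, 0.1]
width: 25.8
grip_force: 0.0
```

Call:
arm_command --increments '[0,0,0,0,0,0,0,0,0,0,0,0,0,0,0,0]' --jaw 0

```text
time: 9.8
tcp_pos: [461.2, 20.2, 108.9]
eef_rot: [[-1.0, -0.003, -0.0], [-0.003, 1.0, -0.0], [0.0, -0.0, -1.0]]
ft_force: [-0.4, -0.5, -1.2]
width: 12.8
grip_force: 59.8
```

```bash
cat > c2.py <<'E'
from h import *
np.set_printoptions(precision=1,suppress=True)
s=arm.read_state(); p=np.array(s["tcp_pos"]); T=np.array(s["eef_rot"]); print(s["time"],p,round(s["width"],1),np.array(s["ft_force"]),"trq",np.array(s["torque"])*100,"yaw",np.degrees(np.arctan2(T[1,1],T[0,1])))
arm.grab_frame("scene")
for z in [70,73,76.5]: print(z,proj("scene",[460,20.5,z]))
for t in ["screw_1_seat","screw_1_wing","gauge_nut_mouth"]:
    for r in arm.spot_point(t,"scene")[:4]:
        if 240<r["uv"][0]<268: print(t,np.array(r["uv"]),round(r["score"],2))
E
python3 c2.py
```

```text
9.8 [461.2  20.2 108.9] 12.8 [-0.4 -0.5 -1.2] trq [-4.4 -6.  -2.9] yaw 90.18015739151387
70 [255.3 219.2]
73 [255.2 218.2]
76.5 [255.2 217.1]
screw_1_seat [256.6 218.2] 0.44
screw_1_wing [253.6 207.5] 0.56
gauge_nut_mouth [254.5 221.2] 0.57
```

Call:
arm_command --increments '[0,0,-0.6,-8,0,0,-1.3,-16,0,0,-2,-24,0,0,-2.7,-32,0,0,-3.3,-40,0,0,-3.3,-40]'

```text
time: 10.6
tcp_pos: [461.4, 20.2, 105.8]
eef_rot: [[-0.768, 0.64, 0.0], [0.64, 0.768, -0.0], [-0.0, 0.0, -1.0]]
ft_force: [-0.4, -0.7, -0.2]
width: 13.1
grip_force: 60.1
```

```bash
python3 c2.py
```

```text
10.6 [461.4  20.2 105.8] 13.1 [-0.4 -0.7 -0.2] trq [-6.8 -5.5  4.3] yaw 50.20153306057155
70 [255.3 219.2]
73 [255.2 218.2]
76.5 [255.2 217.1]
screw_1_seat [256.4 219. ] 0.63
screw_1_wing [251.7 206.9] 0.69
gauge_nut_mouth [254.5 221.9] 0.76
```

Call:
arm_command --increments '[0,0,-0.5,-6,0,0,-1,-12,0,0,-1.5,-18,0,0,-1.5,-18]'

```text
time: 11.2
tcp_pos: [461.6, 20.7, 105.0]
eef_rot: [[-0.534, 0.845, 0.001], [0.845, 0.534, 0.001], [0.001, 0.001, -1.0]]
ft_force: [-1.5, 3.1, 4.8]
width: 12.8
grip_force: 60.8
```

```bash
python3 c2.py
```

```text
11.2 [461.6  20.7 105. ] 12.8 [-1.5  3.1  4.8] trq [49.4 25.  15.3] yaw 32.285894070269364
70 [255.3 219.2]
73 [255.2 218.2]
76.5 [255.2 217.1]
screw_1_seat [256.  219.2] 0.76
screw_1_seat [252.7 221.9] 0.51
screw_1_wing [252.  208.2] 0.64
gauge_nut_mouth [254.7 219.9] 0.91
```

Call:
arm_command --increments '[0,0,-0.3,-4,0,0,-0.7,-8,0,0,-0.7,-8]'

```text
time: 11.7
tcp_pos: [460.6, 20.9, 104.8]
eef_rot: [[-0.411, 0.911, -0.003], [0.911, 0.411, 0.001], [0.003, -0.002, -1.0]]
ft_force: [-9.1, 3.9, 12.7]
width: 13.2
grip_force: 62.0
```

```bash
python3 c2.py
```

```text
11.7 [460.6  20.9 104.8] 13.2 [-9.1  3.9 12.7] trq [ 64.8 147.3  -8.6] yaw 24.286643356732487
70 [255.3 219.2]
73 [255.2 218.2]
76.5 [255.2 217.1]
screw_1_seat [256.8 222.6] 0.54
screw_1_wing [252.5 212.2] 0.77
gauge_nut_mouth [255.4 219.8] 0.89
```

Call:
arm_command --increments '[0,0,0,-4,0,0,0,-8,0,0,0,-8]'

```text
time: 12.2
tcp_pos: [460.1, 20.7, 104.4]
eef_rot: [[-0.281, 0.96, -0.005], [0.96, 0.281, 0.001], [0.002, -0.004, -1.0]]
ft_force: [-9.5, 3.6, 11.4]
width: 12.7
grip_force: 62.0
```

```bash
python3 c2.py
```

```text
12.2 [460.1  20.7 104.4] 12.7 [-9.5  3.6 11.4] trq [ 44.7 157.3  -9.6] yaw 16.302966044985933
70 [255.3 219.2]
73 [255.2 218.2]
76.5 [255.2 217.1]
screw_1_seat [256.3 221.7] 0.72
screw_1_wing [251.8 207.4] 0.5
gauge_nut_mouth [256.9 220.6] 0.81
```

Run:
```python
from h import *
im=arm.grab_frame("wrist"); save("w7",im)
for r in arm.outline_of("screw_1","wrist")[:3]:
    c,_=cv2.findContours(r["region"].astype(np.uint8),0,2); print(r["score"],r["rect"],cv2.minAreaRect(max(c,key=cv2.contourArea)))
im=arm.grab_frame("scene"); save("s7",im)
w=cv2.imread("pics/w7.png")[190:350,200:370]; s=cv2.imread("pics/s7.png")[185:245,225:285]
cv2.imwrite("pics/m7.png",np.hstack([cv2.resize(w,(400,376)),cv2.resize(s,(376,376),interpolation=cv2.INTER_CUBIC)]))
```

```text
0.98 [248.8, 214.2, 72.9, 115.2] ((277.83270263671875, 269.232177734375), (70.52893829345703, 111.04728698730469), 16.476882934570312)
0.68 [434.7, 216.8, 110.2, 98.3] ((489.66082763671875, 276.0416259765625), (83.92658996582031, 108.32038116455078), 24.376468658447266)
```

View pics/m7.png

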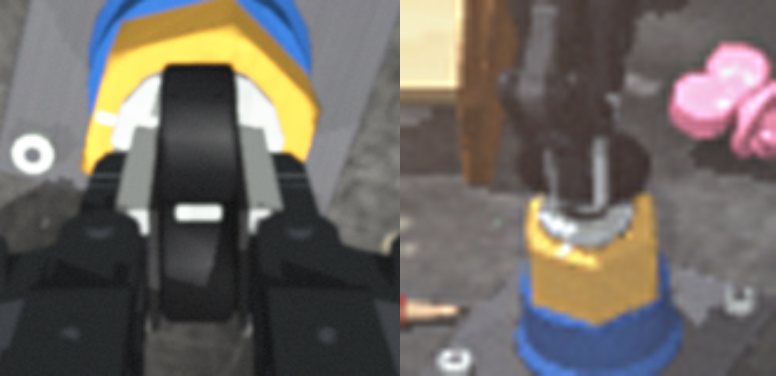

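Call:
arm_command --increments '[-1,0,-0.3,-4,-1,0,-0.6,-8,-1,0,-0.6,-12,-1,0,-0.6,-12]'

```text
time: 12.95
tcp_pos: [460.0, 20.8, 104.0]
eef_rot: [[-0.075, 0.997, -0.002], [0.997, 0.075, 0.001], [0.001, -0.002, -1.0]]
ft_force: [-5.7, 4.4, 10.4]
width: 12.5
grip_force: 61.6
```

```bash
python3 c2.py
```

```text
12.95 [460.   20.8 104. ] 12.5 [-5.7  4.4 10.4] trq [ 49.7 102.8  -4.6] yaw 4.299760380836468
70 [255.3 219.2]
73 [255.2 218.2]
76.5 [255.2 217.1]
screw_1_seat [255.4 221.1] 0.68
screw_1_wing [253.6 209.8] 0.45
gauge_nut_mouth [254.8 221. ] 0.97
```

Call:
arm_command --increments '[0,0,0,0,0,0,0,0,0,0,-0.9,0,0,0,-0.9,0]' --jaw 0.26

```text
time: 13.55
tcp_pos: [460.0, 20.1, 101.5]
eef_rot: [[-0.073, 0.997, -0.001], [0.997, 0.073, -0.0], [-0.0, -0.001, -1.0]]
ft_force: [-0.6, -0.9, -0.8]
width: 22.1
grip_force: 0.0
```

Call:
arm_command --increments '[0,0,0,0,0,0,0,0,0,0,0,0,0,0,0,0]' --jaw 0

```text
time: 13.95
tcp_pos: [459.7, 20.1, 101.7]
eef_rot: [[-0.073, 0.997, -0.002], [0.997, 0.073, -0.0], [-0.0, -0.002, -1.0]]
ft_force: [-3.8, -0.9, 1.4]
width: 13.1
grip_force: 60.4
```

```bash
python3 c2.py
```

```text
13.95 [459.7  20.1 101.7] 13.1 [-3.8 -0.9  1.4] trq [-20.3  66.1  -6.1] yaw 4.19512838373922
70 [255.3 219.2]
73 [255.2 218.2]
76.5 [255.2 217.1]
screw_1_seat [254.7 220.9] 0.59
screw_1_wing [251.1 211.6] 0.72
gauge_nut_mouth [255.  220.4] 0.61
```

Call:
arm_command --increments '[0,0,-0.3,-4,0,0,-0.5,-8,0,0,-0.5,-8]'

```text
time: 14.45
tcp_pos: [460.0, 20.4, 101.6]
eef_rot: [[0.066, 0.998, -0.001], [0.998, -0.066, -0.0], [-0.0, -0.001, -1.0]]
ft_force: [-4.9, -0.4, 3.4]
width: 12.8
grip_force: 60.8
```

```bash
python3 c2.py
```

```text
14.45 [460.   20.4 101.6] 12.8 [-4.9 -0.4  3.4] trq [-21.3  99.7   9.7] yaw -3.7736465521198426
70 [255.3 219.2]
73 [255.2 218.2]
76.5 [255.2 217.1]
screw_1_seat [254.3 219.9] 0.45
screw_1_wing [252.9 209.2] 0.48
gauge_nut_mouth [253.2 217.6] 0.87
```

```bash
cat > col.py <<'E'
from h import *
import sys
np.set_printoptions(precision=1,suppress=True)
i=arm.camera_info("wrist"); im=arm.grab_frame("wrist"); save(sys.argv[1],im)
hsv=cv2.cvtColor(im,cv2.COLOR_RGB2HSV).astype(int)
c=np.array([float(x) for x in sys.argv[2:4]])
m=(hsv[...,1]<45)&(hsv[...,2]>190)
b=(hsv[...,1]>110)&(abs(hsv[...,0]-22)<8)&(hsv[...,2]>60)
t=np.linspace(0,2*np.pi,721)
g=cv2.GaussianBlur(im.astype(np.float32),(0,0),1)
gm=sum(cv2.Sobel(g[...,k],cv2.CV_32F,1,0)**2+cv2.Sobel(g[...,k],cv2.CV_32F,0,1)**2 for k in range(3))**.5
# collar top rim: arc whose image is on camera-far side of wing/pads: fit white->brass edge
best=[]
for z in np.arange(68,80,.5):
  for dx in np.arange(-4,4.1,.5):
    for dy in np.arange(-4,4.1,.5):
      P=np.c_[c[0]+dx+19*np.cos(t),c[1]+dy+19*np.sin(t),np.full(721,z+5)]
      uv=np.array([proj("wrist",p,i) for p in P[::12]])
      rad=uv-proj("wrist",[c[0]+dx,c[1]+dy,z+5],i); rad/=np.linalg.norm(rad,axis=1)[:,None]
      inn=np.round(uv-2.5*rad).astype(int); out=np.round(uv+2.5*rad).astype(int)
      ok=(uv[:,1]<250)
      best.append(((m[inn[:,1],inn[:,0]]&b[out[:,1],out[:,0]]&ok).sum()+.0,np.median(gm[np.round(uv[:,1]).astype(int),np.round(uv[:,0]).astype(int)][ok]),z,dx,dy))
best.sort(reverse=True); 
for r in best[:8]: print(r)
bb=np.array([r for r in best if r[0]>=best[0][0]-1]); print(len(bb),bb[:,2:].mean(0),bb[:,2:].std(0))
ys,xs=np.where(m[180:260,200:370]); print("white",xs.min()+200,xs.max()+200,ys.min()+180)
ys,xs=np.where(b[150:300,150:420]); print("brass",xs.min()+150,xs.max()+150,ys.min()+150)
for z in [70,73,76]:
  uv=np.array([proj("wrist",[c[0]+19*np.cos(a),c[1]+19*np.sin(a),z+5],i) for a in t]); print(z,"rim u",uv[:,0].min(),uv[:,0].max(),"v",uv[:,1].min())
E
python3 col.py w8 460 20.5
```

```text
(np.float64(6.0), np.float32(185.03632), np.float64(68.5), np.float64(-1.0), np.float64(1.0))
(np.float64(6.0), np.float32(110.10199), np.float64(72.0), np.float64(-1.5), np.float64(2.5))
(np.float64(5.0), np.float32(202.04224), np.float64(74.0), np.float64(-1.0), np.float64(2.5))
(np.float64(5.0), np.float32(196.52869), np.float64(75.5), np.float64(-1.0), np.float64(3.0))
(np.float64(5.0), np.float32(187.1723), np.float64(69.0), np.float64(-1.0), np.float64(1.0))
(np.float64(5.0), np.float32(147.22853), np.float64(72.5), np.float64(-1.5), np.float64(3.0))
(np.float64(5.0), np.float32(107.550705), np.float64(71.5), np.float64(-1.5), np.float64(2.5))
(np.float64(5.0), np.float32(107.550705), np.float64(70.5), np.float64(-1.5), np.float64(2.0))
9 [71.5 -1.3  2.2] [2.2 0.2 0.7]
white 235 348 187
brass 236 332 188
70 rim u 246.4693306645197 321.2832532168267 v 218.71560843327688
73 rim u 245.7853664012253 321.9514963943885 v 220.67584903533003
76 rim u 245.07622341062654 322.6443724854719 v 222.7106501843641
```

Call:
arm_command --increments '[0,0,0,0,0,0,0,0,0,0,30,0,0,0,46,0,0,0,46,0]' --jaw 0.35

```text
time: 15.2
tcp_pos: [462.9, 20.0, 150.8]
eef_rot: [[0.066, 0.998, 0.008], [0.998, -0.066, -0.001], [-0.0, 0.008, -1.0]]
ft_force: [0.7, 0.4, -0.0]
width: 30.3
grip_force: 0.0
```

Call:
arm_command --increments '[0,0,0,0,0,0,0,0,0,0,0,0,0,0,-10,0,0,0,-14,0,0,0,-17.5,0,0,0,-17.5,0]' --jaw 0

```text
time: 15.9
tcp_pos: [460.2, 20.2, 129.6]
eef_rot: [[0.067, 0.998, -0.001], [0.998, -0.067, 0.0], [0.0, -0.001, -1.0]]
ft_force: [0.0, 0.4, 0.7]
width: -0.4
grip_force: 0.0
```

Call:
arm_command --increments '[0,0,-1.5,0,0,0,-3,0,0,0,-3,0]'

```text
time: 16.2
tcp_pos: [461.2, 20.2, 129.1]
eef_rot: [[0.067, 0.998, 0.001], [0.998, -0.067, -0.0], [0.0, 0.001, -1.0]]
ft_force: [-4.6, 0.2, 9.9]
width: -0.3
grip_force: 5.1
```

Call:
arm_command --increments '[0,0,15,0,0,0,20,0,0,0,20,0,0,0,0,0,0,0,-15,0,0,0,-25.5,0,0,0,-25.5,0]' --jaw 0.4

```text
time: 16.9
tcp_pos: [458.6, 20.4, 99.1]
eef_rot: [[0.067, 0.998, -0.005], [0.998, -0.067, 0.001], [0.0, -0.005, -1.0]]
ft_force: [0.3, 0.1, -1.0]
width: 34.2
grip_force: 0.0
```

Call:
arm_command --increments '[0,0,0,0,0,0,0,0,0,0,0,0,0,0,0,0,0,0,0,-7,0,0,0,-7]' --jaw 0

```text
time: 17.5
tcp_pos: [460.1, 20.4, 101.9]
eef_rot: [[0.188, 0.982, -0.001], [0.982, -0.188, 0.0], [0.0, -0.001, -1.0]]
ft_force: [-5.1, 0.3, 4.1]
width: 13.1
grip_force: 60.6
```

```bash
python3 c2.py
```

```text
17.5 [460.1  20.4 101.9] 13.1 [-5.1  0.3  4.1] trq [  4.5  84.7 -44. ] yaw -10.85577907098217
70 [255.3 219.2]
73 [255.2 218.2]
76.5 [255.2 217.1]
screw_1_seat [255.2 218.1] 0.69
screw_1_wing [249.5 209.2] 0.5
gauge_nut_mouth [254.6 220.3] 0.72
```

Call:
arm_command --increments '[0,0,0,-5,0,0,0,-10,0,0,0,-10]'

```text
time: 18.0
tcp_pos: [460.0, 20.3, 101.6]
eef_rot: [[0.353, 0.935, -0.001], [0.935, -0.353, 0.0], [-0.0, -0.001, -1.0]]
ft_force: [-5.7, 0.4, 3.1]
width: 12.7
grip_force: 60.4
```

```bash
python3 c2.py
```

```text
18.0 [460.   20.3 101.6] 12.7 [-5.7  0.4  3.1] trq [ 1.9 80.8 -4.3] yaw -20.692554757507864
70 [255.3 219.2]
73 [255.2 218.2]
76.5 [255.2 217.1]
screw_1_seat [254.6 220.6] 0.61
screw_1_wing [254.3 209.3] 0.5
gauge_nut_mouth [254.  221.7] 0.73
```

Call:
arm_command --increments '[0,0,0,8,0,0,0,16,0,0,0,24,0,0,0.2,32,0,0,0.8,40,0,0,1.5,48,0,0,2.2,56,0,0,2.8,64]'

```text
time: 19.0
tcp_pos: [460.9, 20.0, 104.1]
eef_rot: [[-0.69, 0.724, 0.002], [0.724, 0.69, -0.0], [-0.002, 0.001, -1.0]]
ft_force: [0.5, -0.1, -1.1]
width: 12.9
grip_force: 59.6
```

Call:
arm_command --increments '[0,0,0.7,8,0,0,1.4,16,0,0,2,24,0,0,2.7,32,0,0,3.4,40,0,0,4,48,0,0,4.5,54,0,0,4.5,54]'

```text
time: 19.8
tcp_pos: [460.9, 20.0, 108.7]
eef_rot: [[-0.992, -0.127, 0.002], [-0.127, 0.992, -0.0], [-0.002, -0.0, -1.0]]
ft_force: [0.4, 0.5, -1.4]
width: 12.8
grip_force: 59.6
```

Call:
arm_command --increments '[0,0,4,0,0,0,10,0,0,0,16,0,0,0,16,0]'

```text
time: 20.2
tcp_pos: [461.3, 20.1, 126.4]
eef_rot: [[-0.992, -0.125, 0.003], [-0.125, 0.992, -0.0], [-0.003, -0.001, -1.0]]
ft_force: [-0.6, -0.6, -1.2]
width: 13.0
grip_force: 59.6
```

Call:
arm_command --increments '[0,0,30,0,0,-5,60,0,2,-50,65,0,4,-95,65,0,6,-140,65,0,8,-185,65,0,10,-225,50,0,10,-235,20,0]'

```text
time: 21.0
tcp_pos: [472.3, -219.9, 147.9]
eef_rot: [[-0.993, -0.121, 0.007], [-0.121, 0.993, -0.006], [-0.006, -0.006, -1.0]]
ft_force: [-0.4, -0.2, -1.2]
width: 12.8
grip_force: 59.9
```

Call:
arm_command --increments '[0,0,-20,0,0,0,-40,0,0,0,-54,0,0,0,-56,0,0,0,-56,0]'

```text
time: 21.5
tcp_pos: [470.4, -214.7, 88.9]
eef_rot: [[-0.992, -0.125, -0.0], [-0.125, 0.992, 0.0], [0.0, 0.0, -1.0]]
ft_force: [0.1, 0.1, -0.8]
width: 12.8
grip_force: 59.8
```

Run:
```python
from h import *
np.set_printoptions(precision=1,suppress=True)
s=arm.read_state(); print(s["time"],s["tcp_pos"],s["ft_force"],s["joint_pos"])
i=arm.camera_info("wrist"); arm.grab_frame("wrist")
for t in ["green_tray_floor","red_tray_floor"]:
    for r in arm.spot_point(t,"wrist")[:2]: print(t,np.array(r["uv"]),round(r["score"],2),atz("wrist",r["uv"],3,i))
for t in ["green_tray","red_tray"]:
    for r in arm.outline_of(t,"top")[:1]: print(t,r["score"],r["rect"],atz("top",(r["rect"][0]+r["rect"][2]/2,r["rect"][1]+r["rect"][3]/2),50))
```

```text
21.5 [ 470.4 -214.7   88.9] [ 0.1  0.1 -0.8] [-0.6 -0.   2.   0.   1.2 -2.3]
green_tray_floor [294.5 225.2] 0.93 [ 474.2 -207.3    3. ]
red_tray_floor [ 46.4 158.2] 0.68 [ 448.9 -373.9    3. ]
green_tray 0.63 [314.3, 184.4, 46.3, 53.2] [ 476.8 -207.8   50. ]
red_tray 0.87 [362.2, 189.2, 50.4, 57.5] [ 451.5 -369.9   50. ]
```

Call:
arm_command --increments '[3,5,-4,0,3,5,-5,0]'

```text
time: 21.95
tcp_pos: [473.5, -209.2, 83.7]
eef_rot: [[-0.992, -0.126, 0.0], [-0.126, 0.992, 0.0], [-0.0, 0.0, -1.0]]
ft_force: [-0.0, -0.1, -2.1]
width: 13.0
grip_force: 59.9
```

Call:
arm_command --increments '[0,0,0,0,0,0,0,0,0,0,20,0,0,0,60,0,0,0,110,0,0,40,130,0]' --jaw 0.6

```text
time: 22.55
tcp_pos: [475.6, -173.3, 220.4]
eef_rot: [[-0.993, -0.12, 0.008], [-0.12, 0.993, -0.006], [-0.008, -0.007, -1.0]]
ft_force: [0.6, 0.9, 1.2]
width: 51.5
grip_force: 0.0
```

```bash
cat > tr.py <<'E'
from h import *
np.set_printoptions(precision=1,suppress=True)
s=arm.read_state(); print(s["time"],s["tcp_pos"],s["width"])
for c in ["wrist","top","scene"]:
    i=arm.camera_info(c); arm.grab_frame(c)
    for t,z in [("screw_1_seat",22),("screw_1_wing",15),("screw_1",8),("green_tray_floor",3),("red_tray_floor",3)]:
        for r in arm.spot_point(t,c)[:4]: print(c,t,np.array(r["uv"]),round(r["score"],2),atz(c,r["uv"],z,i))
E
python3 tr.py
```

```text
22.55 [ 475.6 -173.3  220.4] 51.470012028499646
wrist screw_1_seat [278.3 143.5] 0.69 [ 437.3 -185.4   22. ]
wrist screw_1_seat [438.4 307.6] 0.57 [599.5  18.9  22. ]
wrist screw_1 [256.9 175.4] 0.83 [ 474.7 -204.2    8. ]
wrist screw_1 [395.5 295.5] 0.67 [598.3 -26.9   8. ]
wrist green_tray_floor [253.  172.2] 0.76 [ 472.8 -209.1    3. ]
wrist red_tray_floor [101.3 131.9] 0.88 [ 449.9 -369.9    3. ]
top screw_1_seat [266.4 175.1] 0.73 [602.9  24.   22. ]
top screw_1_wing [329.2 231.3] 0.69 [ 410.6 -183.7   15. ]
top screw_1_wing [260.6 176.1] 0.67 [600.8  44.   15. ]
top screw_1 [181.1 196.4] 0.65 [536.7 316.2   8. ]
top screw_1 [332.5 211.3] 0.55 [ 477.7 -197.4    8. ]
top screw_1 [283.7 176.6] 0.54 [598.7 -34.4   8. ]
top green_tray_floor [336.5 214.4] 0.7 [ 467.2 -211.4    3. ]
top red_tray_floor [384.6 221.3] 0.67 [ 441.3 -373.2    3. ]
scene screw_1_seat [325.3 264.8] 0.81 [ 438. -180.   22.]
scene screw_1_seat [284.1 201. ] 0.81 [611.8  22.2  22. ]
scene screw_1_wing [317.3 265.7] 0.73 [ 433.3 -161.7   15. ]
scene screw_1_wing [276.4 196.8] 0.73 [627.2  54.8  15. ]
scene screw_1_wing [346.7 263.8] 0.65 [ 470.5 -220.8   15. ]
scene screw_1 [336.8 262.1] 0.84 [ 472.  -195.2    8. ]
scene screw_1 [292.6 215.7] 0.57 [580.9 -19.7   8. ]
scene screw_1 [177.  191.7] 0.46 [529.2 326.2   8. ]
scene screw_1 [326.8 196.3] 0.4 [700.4 -65.7   8. ]
scene green_tray_floor [341.3 266.6] 0.85 [ 467.6 -208.9    3. ]
scene red_tray_floor [404. 294.] 0.64 [ 451.2 -367.7    3. ]
scene red_tray_floor [195.5 181.5] 0.25 [600.  313.3   3. ]
```

Call:
arm_command --increments '[2,45,0,2,4,93,0,4,6,141,0,6,8,189,0,8,10,237,0,10,12,285,0,12,14,333,0,16,15,380,0,19]'

```text
time: 24.25
tcp_pos: [488.1, 212.4, 214.1]
eef_rot: [[-0.896, -0.444, 0.001], [-0.444, 0.896, 0.0], [-0.001, -0.0, -1.0]]
ft_force: [0.7, -0.2, 1.3]
width: 51.4
grip_force: 0.0
```

Call:
arm_command --increments '[1,45,0,0,2,83,-5,0,2,83,-50,0,2,83,-90,0,2,83,-110,0,2,83,-119,0,2,83,-119,0]'

```text
time: 24.95
tcp_pos: [489.6, 292.9, 93.6]
eef_rot: [[-0.897, -0.441, -0.002], [-0.441, 0.897, -0.001], [0.002, 0.0, -1.0]]
ft_force: [-0.4, -0.2, -0.5]
width: 51.3
grip_force: 0.0
```

Call:
arm_command --increments '[0,0,0,0,0,0,0,0,0,0,0,0,0,0,0,0,0,0,0,0]' --jaw 0

```text
time: 25.45
tcp_pos: [491.4, 293.7, 97.0]
eef_rot: [[-0.897, -0.441, 0.003], [-0.441, 0.897, 0.001], [-0.003, -0.0, -1.0]]
ft_force: [-1.6, -0.4, 6.4]
width: 12.9
grip_force: 59.4
```

Call:
arm_command --increments '[-9,-4,17,0,-18,-9,35,0,-27,-13,52,0,-30,-15,85,0,-35,-45,105,-8,-40,-93,105,-16,-44,-140,105,-24,-48,-188,105,-26]'

```text
time: 26.25
tcp_pos: [441.7, 103.8, 200.0]
eef_rot: [[-1.0, -0.001, 0.001], [-0.001, 1.0, -0.0], [-0.001, -0.0, -1.0]]
ft_force: [0.2, -0.2, -0.6]
width: 12.9
grip_force: 59.0
```

Call:
arm_command --increments '[-4,-45,0,0,-8,-85,-10,0,-8,-85,-38,0,-8,-85,-38,0]'

```text
time: 26.65
tcp_pos: [431.5, 19.4, 158.1]
eef_rot: [[-1.0, -0.0, -0.007], [-0.0, 1.0, 0.001], [0.007, 0.001, -1.0]]
ft_force: [0.0, 1.5, -1.7]
width: 13.0
grip_force: 59.3
```

```bash
cat > tilt.py <<'E'
from h import *
np.set_printoptions(precision=1,suppress=True)
s=arm.read_state(); p=np.array(s["tcp_pos"]); T=np.array(s["eef_rot"]);print(s["time"],p,s["width"],s["ft_force"],"yaw",np.degrees(np.arctan2(T[1,1],T[0,1])))
b=np.array([0,1.3])
for k in range(2):
  arm.grab_frame("scene"); q={}
  for t in ["screw_1_seat","screw_1","screw_1_wing"]:
    q[t]=[np.array(r["uv"]) for r in arm.spot_point(t,"scene")]; print(t,[v for v in q[t] if 240<v[0]<270])
print("mouth",proj("scene",[460,20.5,70])+b)
for th in [-5,0,5,10,15,20,25,30]:
    d=np.array([np.sin(np.radians(th)),0,-np.cos(np.radians(th))]); print(th,"tip",proj("scene",p+d*79)+b,"seat",proj("scene",p+d*33)+b)
E
python3 tilt.py
```

```text
26.65 [431.5  19.4 158.1] 12.975540468640062 [ 0.   1.5 -1.7] yaw 90.01637320392481
screw_1_seat []
screw_1 [array([257.8, 218.3])]
screw_1_wing []
screw_1_seat []
screw_1 [array([256., 211.])]
screw_1_wing []
mouth [255.3 220.5]
-5 tip [248.  225.9] seat [247.7 210.1]
0 tip [249.5 224.4] seat [248.3 209.4]
5 tip [250.9 222.7] seat [248.9 208.7]
10 tip [252.4 220.8] seat [249.5 207.9]
15 tip [253.8 218.7] seat [250.1 207.1]
20 tip [255.1 216.6] seat [250.7 206.1]
25 tip [256.3 214.3] seat [251.3 205.2]
30 tip [257.5 211.9] seat [251.8 204.1]
```

Call:
arm_command --increments '[-3,0,-8,0,-3,0,-16,0,-3,0,-26,0,-3,0,-26,0]'

```text
time: 27.45
tcp_pos: [429.7, 20.4, 133.3]
eef_rot: [[-1.0, -0.003, -0.004], [-0.003, 1.0, 0.0], [0.004, 0.001, -1.0]]
ft_force: [-0.1, -0.4, -1.0]
width: 12.6
grip_force: 59.2
```

Call:
arm_command --increments '[7,0,0,0,14,0,1,0,20,0,2,0,26,0,2,0,32,0,2,0,37,0,1,0,42,0,0,0,42,0,0,0]'

```text
time: 28.25
tcp_pos: [474.6, 20.4, 139.1]
eef_rot: [[-1.0, -0.003, -0.001], [-0.003, 1.0, 0.001], [0.001, 0.001, -1.0]]
ft_force: [-7.9, 1.1, 13.3]
width: 13.1
grip_force: 65.5
```

```bash
python3 tilt.py
```

```text
28.25 [474.6  20.4 139.1] 13.101469885438798 [-7.9  1.1 13.3] yaw 90.19053204381234
screw_1_seat []
screw_1 [array([255.9, 220.3])]
screw_1_wing []
screw_1_seat []
screw_1 [array([257.2, 224.4])]
screw_1_wing []
mouth [255.3 220.5]
-5 tip [257.1 221.7] seat [257.  206.3]
0 tip [258.5 220.2] seat [257.6 205.7]
5 tip [259.9 218.6] seat [258.2 205. ]
10 tip [261.3 216.8] seat [258.8 204.2]
15 tip [262.6 214.8] seat [259.3 203.4]
20 tip [263.8 212.7] seat [259.9 202.5]
25 tip [265.1 210.5] seat [260.4 201.6]
30 tip [266.2 208.2] seat [260.9 200.6]
```

Call:
arm_command --increments '[0,0,8,0,-6,0,8,0,-12,0,8,0,-12,0,0,0,-12,0,-6,0,-12,0,-12,0,-12,0,-12,0]'

```text
time: 29.35
tcp_pos: [462.5, 19.9, 123.3]
eef_rot: [[-1.0, -0.003, 0.003], [-0.003, 1.0, -0.001], [-0.003, -0.001, -1.0]]
ft_force: [5.7, -2.3, -4.4]
width: 12.7
grip_force: 62.9
```

Call:
arm_command --increments '[0,0,-4,0,0,0,-8,0,0,0,-12,0,0,0,-12,0]'

```text
time: 29.75
tcp_pos: [463.4, 19.9, 112.4]
eef_rot: [[-1.0, -0.003, 0.006], [-0.003, 1.0, -0.001], [-0.006, -0.001, -1.0]]
ft_force: [8.5, -1.9, -1.5]
width: 12.7
grip_force: 63.6
```

Call:
arm_command --increments '[1,0,0,0,1,0,0,0,0,0,-1,0,0,0,-2.8,0,0,0,-2.8,0]' --jaw 0.3

```text
time: 30.25
tcp_pos: [460.6, 20.4, 108.2]
eef_rot: [[-1.0, -0.003, -0.002], [-0.003, 1.0, 0.0], [0.002, 0.0, -1.0]]
ft_force: [0.4, 0.3, -0.0]
width: 25.4
grip_force: 0.0
```

Call:
arm_command --increments '[0,0,0,0,0,0,0,0,0,0,0,0,0,0,0,0]' --jaw 0

```text
time: 30.65
tcp_pos: [461.3, 20.2, 109.0]
eef_rot: [[-1.0, -0.003, 0.0], [-0.003, 1.0, 0.0], [-0.0, 0.0, -1.0]]
ft_force: [0.3, 0.4, 0.1]
width: 12.6
grip_force: 59.8
```

Call:
arm_command --increments '[0,0,-0.6,-8,0,0,-1.3,-16,0,0,-2,-24,0,0,-2.7,-32,0,0,-3.3,-40,0,0,-3.3,-40]'

```text
time: 31.25
tcp_pos: [461.4, 20.2, 105.8]
eef_rot: [[-0.768, 0.64, 0.0], [0.64, 0.768, -0.0], [-0.0, 0.0, -1.0]]
ft_force: [1.3, 0.7, 0.2]
width: 13.0
grip_force: 60.0
```

Call:
arm_command --increments '[0,0,-0.5,-6,0,0,-0.8,-10,0,0,-0.8,-10,0,0,-0.8,-10]'

```text
time: 31.65
tcp_pos: [461.4, 20.2, 105.1]
eef_rot: [[-0.648, 0.762, 0.0], [0.762, 0.648, -0.0], [-0.0, 0.0, -1.0]]
ft_force: [0.9, 0.3, 0.3]
width: 12.7
grip_force: 60.0
```

```bash
python3 c2.py
```

```text
31.65 [461.4  20.2 105.1] 12.7 [0.9 0.3 0.3] trq [-5.9  2.6 -5.1] yaw 40.35891909112177
70 [255.3 219.2]
73 [255.2 218.2]
76.5 [255.2 217.1]
gauge_nut_mouth [255.6 219.2] 0.76
```

Call:
arm_command --increments '[0,0,-0.4,-4,0,0,-0.7,-8,0,0,-0.7,-8]'

```text
time: 32.15
tcp_pos: [461.5, 20.2, 104.4]
eef_rot: [[-0.533, 0.846, 0.0], [0.846, 0.533, -0.0], [-0.0, 0.0, -1.0]]
ft_force: [0.2, -0.8, 1.2]
width: 13.0
grip_force: 60.2
```

Call:
arm_command --increments '[0,0,-0.4,-4,0,0,-0.7,-8,0,0,-0.7,-8]'

```text
time: 32.45
tcp_pos: [461.6, 20.2, 103.9]
eef_rot: [[-0.411, 0.911, 0.001], [0.911, 0.411, -0.0], [-0.0, 0.001, -1.0]]
ft_force: [0.3, -0.5, 2.0]
width: 12.9
grip_force: 60.3
```

```bash
python3 c2.py
```

```text
32.45 [461.6  20.2 103.9] 12.9 [ 0.3 -0.5  2. ] trq [ 2.  -9.3  5.6] yaw 24.291273352723312
70 [255.3 219.2]
73 [255.2 218.2]
76.5 [255.2 217.1]
screw_1_wing [257.1 217.4] 0.55
gauge_nut_mouth [254.7 220.4] 0.57
```

Call:
arm_command --increments '[0,0,-0.4,-4,0,0,-0.7,-8,0,0,-0.7,-8]'

```text
time: 32.95
tcp_pos: [461.5, 20.2, 103.1]
eef_rot: [[-0.28, 0.96, 0.001], [0.96, 0.28, -0.0], [-0.0, 0.0, -1.0]]
ft_force: [-0.0, -0.9, 4.2]
width: 13.1
grip_force: 60.4
```

Call:
arm_command --increments '[0,0,-0.3,-4,0,0,-0.6,-7,0,0,-0.6,-7]'

```text
time: 33.25
tcp_pos: [461.5, 20.2, 102.6]
eef_rot: [[-0.162, 0.987, 0.0], [0.987, 0.162, -0.0], [-0.0, 0.0, -1.0]]
ft_force: [-0.5, 0.5, 4.6]
width: 12.6
grip_force: 60.7
```

```bash
python3 c2.py
```

```text
33.25 [461.5  20.2 102.6] 12.6 [-0.5  0.5  4.6] trq [ 2.9  3.  -1. ] yaw 9.305252609507402
70 [255.3 219.2]
73 [255.2 218.2]
76.5 [255.2 217.1]
screw_1_seat [257.7 232.8] 0.33
gauge_nut_mouth [255.  219.5] 0.78
```

Call:
arm_command --increments '[0,0,-0.1,-4,0,0,-0.2,-8,0,0,-0.2,-8]'

```text
time: 33.75
tcp_pos: [461.3, 20.3, 102.6]
eef_rot: [[-0.022, 1.0, -0.0], [1.0, 0.022, 0.0], [0.0, -0.0, -1.0]]
ft_force: [-1.4, 1.1, 5.8]
width: 12.8
grip_force: 61.0
```

```bash
python3 c2.py
```

```text
33.75 [461.3  20.3 102.6] 12.8 [-1.4  1.1  5.8] trq [ 2.8 29.4 -2.9] yaw 1.260755531850878
70 [255.3 219.2]
73 [255.2 218.2]
76.5 [255.2 217.1]
screw_1_seat [255.  219.4] 0.27
gauge_nut_mouth [253.8 221.5] 0.66
```

Call:
arm_command --increments '[0,0,0,0,0,0,0,0,0,0,30,0,0,0,45.5,0,0,0,45.5,0]' --jaw 0.35

```text
time: 34.45
tcp_pos: [462.6, 20.0, 149.5]
eef_rot: [[-0.021, 1.0, 0.004], [1.0, 0.021, -0.001], [-0.001, 0.004, -1.0]]
ft_force: [-0.1, 0.3, -0.5]
width: 29.9
grip_force: 0.0
```

Call:
arm_command --increments '[0,0,0,0,0,0,0,0,0,0,0,0,0,0,-10,0,0,0,-14,0,0,0,-17.5,0,0,0,-17.5,0]' --jaw 0

```text
time: 35.15
tcp_pos: [460.6, 20.3, 128.8]
eef_rot: [[-0.021, 1.0, -0.002], [1.0, 0.021, 0.0], [0.0, -0.002, -1.0]]
ft_force: [-0.3, -1.0, 0.1]
width: 0.1
grip_force: 0.0
```

Call:
arm_command --increments '[0,0,-1.5,0,0,0,-3,0,0,0,-3,0]'

```text
time: 35.45
tcp_pos: [461.7, 20.1, 127.8]
eef_rot: [[-0.021, 1.0, 0.001], [1.0, 0.021, -0.0], [-0.0, 0.001, -1.0]]
ft_force: [0.0, -0.2, 3.6]
width: 0.0
grip_force: 1.4
```

Call:
arm_command --increments '[0,0,40,0,-2,-20,73,8,-4,-60,73,16,-6,-100,73,24,-8,-140,73,32,-10,-180,73,40,-12,-205,73,48,-14,-210,73,56]' --jaw 0.5

```text
time: 36.25
tcp_pos: [447.0, -192.6, 200.2]
eef_rot: [[-0.842, 0.54, 0.0], [0.54, 0.842, -0.001], [-0.001, -0.001, -1.0]]
ft_force: [0.0, 0.7, -0.7]
width: 42.7
grip_force: 0.0
```

Call:
arm_command --increments '[0,0,0,5,0,0,0,5]'

```text
time: 36.45
tcp_pos: [447.2, -190.2, 199.9]
eef_rot: [[-0.884, 0.468, 0.0], [0.468, 0.884, 0.0], [-0.0, 0.0, -1.0]]
ft_force: [0.0, -0.9, -1.0]
width: 42.7
grip_force: 0.0
```

```bash
cat > look.py <<'E'
from h import *
np.set_printoptions(precision=1,suppress=True)
s=arm.read_state(); print(s["time"],s["tcp_pos"],s["width"])
i=arm.camera_info("wrist")
for k in range(2):
  im=arm.grab_frame("wrist")
  for t,z in [("screw_1_seat",22),("screw_1_wing",20),("screw_1",6),("green_tray_floor",3),("red_tray_floor",3)]:
    for r in arm.spot_point(t,"wrist")[:2]: print(t,np.array(r["uv"]),round(r["score"],2),atz("wrist",r["uv"],z,i))
for r in arm.outline_of("screw_1","wrist")[:2]:
    c,_=cv2.findContours(r["region"].astype(np.uint8),0,2); c=max(c,key=cv2.contourArea); b=cv2.boxPoints(cv2.minAreaRect(c))
    print(r["score"],cv2.minAreaRect(c)); print(np.array([atz("wrist",q,15,i) for q in b]))
    hsv=cv2.cvtColor(im,cv2.COLOR_RGB2HSV); m=r["region"]; dark=m&(hsv[...,2]<70); lit=m&(hsv[...,2]>120)&(hsv[...,1]<70)
    for n,q in [("dark(wing)",dark),("steel",lit)]:
        ys,xs=np.where(q); 
        if len(xs)>5: print(n,len(xs),xs.mean(),ys.mean(),atz("wrist",(xs.mean(),ys.mean()),20,i),cv2.minAreaRect(np.c_[xs,ys].astype(np.float32)))
E
python3 look.py
```

```text
36.45 [ 447.2 -190.2  199.9] 42.73836136160049
screw_1_seat [538.7 227.5] 0.97 [601.1  15.6  22. ]
screw_1_seat [284.2 178.7] 0.78 [ 438.9 -186.    22. ]
screw_1_wing [286.1 155.2] 0.91 [ 420.1 -174.1   20. ]
screw_1 [289.6 214.5] 0.89 [ 477.7 -200.1    6. ]
screw_1 [491.  235.5] 0.66 [597.8 -22.3   6. ]
green_tray_floor [279.6 212.1] 0.66 [ 471.4 -208.5    3. ]
green_tray_floor [287.8 215.3] 0.39 [ 478.5 -202.6    3. ]
red_tray_floor [140.5 258.5] 0.76 [ 447.4 -367.7    3. ]
screw_1_seat [284.3 173.5] 0.9 [ 434.5 -183.6   22. ]
screw_1_seat [539.6 227.9] 0.7 [601.9  16.3  22. ]
screw_1_wing [284.3 155.6] 0.87 [ 419.7 -175.8   20. ]
screw_1 [486.9 236.6] 0.82 [597.  -26.5   6. ]
screw_1 [287.  213.2] 0.68 [ 475.2 -201.8    6. ]
green_tray_floor [279.  215.2] 0.75 [ 474.1 -210.7    3. ]
red_tray_floor [137.1 261.1] 0.78 [ 448.2 -372.8    3. ]
red_tray_floor [285.3 215. ] 0.65 [ 477.  -204.8    3. ]
0.93 ((530.9798583984375, 232.18173217773438), (39.397369384765625, 79.96437072753906), 64.57312774658203)
[[585.4 -29.   15. ]
 [583.8  45.9  15. ]
 [629.4  51.5  15. ]
 [632.5 -25.7  15. ]]
steel 842 528.8361045130641 230.12589073634203 [600.6   7.2  20. ] ((529.7311401367188, 234.52378845214844), (32.76231384277344, 74.21412658691406), 69.30455017089844)
0.69 ((538.0, 88.5), (53.0, 42.0), 90.0)
[[443.3  45.2  15. ]
 [460.7  78.2  15. ]
 [505.7  66.5  15. ]
 [487.6  32.1  15. ]]
dark(wing) 798 543.9436090225564 96.21428571428571 [481.3  55.1  20. ] ((543.076904296875, 95.6153793334961), (28.632957458496094, 38.83099365234375), 11.309932708740234)
steel 893 535.521836506159 82.68533034714446 [466.6  51.6  20. ] ((537.646728515625, 87.11239624023438), (36.62107467651367, 56.410099029541016), 14.826478958129883)
```

Call:
arm_command --increments '[1,0,-50,0,2,0,-100,0,2,0,-140,0,2,0,-160,0,2,0,-173,0,2,0,-173,0]'

```text
time: 37.7
tcp_pos: [448.6, -189.4, 25.8]
eef_rot: [[-0.884, 0.467, -0.002], [0.467, 0.884, 0.001], [0.002, 0.0, -1.0]]
ft_force: [-0.7, -0.2, 0.2]
width: 42.8
grip_force: 0.0
```

Call:
arm_command --increments '[0,0,0,0,0,0,0,0,0,0,0,0,0,0,0,0]' --jaw 0

```text
time: 38.1
tcp_pos: [452.2, -191.0, 29.5]
eef_rot: [[-0.884, 0.467, 0.008], [0.467, 0.884, -0.003], [-0.008, 0.001, -1.0]]
ft_force: [6.0, -1.2, -4.2]
width: 19.7
grip_force: 67.5
```

Call:
arm_command --increments '[0,0,15,0,0,0,40,0,0,0,80,0,0,0,90,0]'

```text
time: 38.5
tcp_pos: [452.3, -191.6, 123.2]
eef_rot: [[-0.884, 0.467, 0.009], [0.467, 0.884, -0.006], [-0.011, -0.001, -1.0]]
ft_force: [1.1, -1.0, -1.4]
width: 19.2
grip_force: 66.7
```

Call:
arm_command --increments '[0,-30,20,0,-1,-75,20,0,-1,-120,20,0,-2,-160,10,0,-2,-180,-25,0,-2,-180,-60,0,-2,-180,-80,0,-2,-180,-86,0]'

```text
time: 39.3
tcp_pos: [445.2, -368.4, 28.2]
eef_rot: [[-0.884, 0.467, -0.005], [0.467, 0.884, 0.005], [0.007, 0.002, -1.0]]
ft_force: [-7.2, 3.6, 8.9]
width: 19.2
grip_force: 65.3
```

Call:
arm_command --increments '[0,0,0,0,0,0,0,0,0,0,0,0,0,0,40,0,0,0,90,0,0,0,140,0,0,40,170,0,0,80,170,0]' --jaw 0.5

```text
time: 40.1
tcp_pos: [450.2, -291.9, 209.8]
eef_rot: [[-0.884, 0.468, 0.011], [0.468, 0.884, -0.01], [-0.015, -0.003, -1.0]]
ft_force: [1.0, -0.5, 0.3]
width: 43.1
grip_force: 0.0
```

```bash
python3 tr.py | grep -v "wrist.*green"
```

```text
40.1 [ 450.2 -291.9  209.8] 43.06607652223432
wrist screw_1_seat [214.1 193. ] 0.92 [ 426.  -359.2   22. ]
wrist screw_1_wing [212.3 177.9] 0.94 [ 412.6 -354.8   15. ]
wrist screw_1 [432.7 291.1] 0.24 [ 644.2 -202.4    8. ]
wrist red_tray_floor [218.1 213. ] 0.75 [ 449.5 -373.2    3. ]
top screw_1_seat [265.6 173. ] 0.65 [610.1  26.7  22. ]
top screw_1_seat [383.4 222.5] 0.6 [ 437.1 -363.9   22. ]
top screw_1_wing [381.6 233.4] 0.6 [ 400.9 -358.5   15. ]
top screw_1_wing [260.  175.2] 0.49 [603.9  46.   15. ]
top screw_1 [266.8 211.7] 0.6 [479.9  24.9   8. ]
top screw_1 [291.4 142.3] 0.55 [716.7 -62.8   8. ]
top green_tray_floor [334.5 212.5] 0.82 [ 473.7 -204.8    3. ]
top red_tray_floor [382.9 219.5] 0.89 [ 447.5 -367.7    3. ]
scene screw_1_seat [399.3 293.7] 0.83 [ 429.6 -361.6   22. ]
scene screw_1_wing [389. 299.] 0.76 [ 411.1 -345.2   15. ]
scene screw_1_wing [275.7 196.5] 0.7 [627.5  57.3  15. ]
scene screw_1 [411.9 286.5] 0.92 [ 476.4 -377.4    8. ]
scene screw_1 [290.9 213.9] 0.7 [585.7 -12.2   8. ]
scene screw_1 [257.2 237.2] 0.61 [463.4  20.9   8. ]
scene green_tray_floor [341.  263.7] 0.81 [ 476.3 -204.4    3. ]
scene red_tray_floor [405.3 294.4] 0.75 [ 451.4 -370.6    3. ]
scene red_tray_floor [258.6 217.8] 0.23 [537.5  60.5   3. ]
```

Call:
arm_command --increments '[2,42,0,-8,4,86,0,-16,6,130,0,-24,8,174,0,-32,10,218,0,-40,12,262,0,-48,14,300,0,-56,14,310,0,-61]' --jaw 0.45

```text
time: 41.8
tcp_pos: [461.0, 23.1, 201.2]
eef_rot: [[-0.019, 1.0, 0.0], [1.0, 0.019, 0.001], [0.001, 0.0, -1.0]]
ft_force: [0.1, -0.7, -0.4]
width: 38.5
grip_force: 0.0
```

Call:
arm_command --increments '[0,0,-30,0,0,0,-55,0,0,0,-75,0,0,0,-90,0,0,0,-99,0,0,0,-99,0]'

```text
time: 42.4
tcp_pos: [460.4, 20.3, 100.7]
eef_rot: [[-0.021, 1.0, -0.003], [1.0, 0.021, 0.0], [0.0, -0.003, -1.0]]
ft_force: [-0.2, -0.4, 0.5]
width: 38.6
grip_force: 0.0
```

Call:
arm_command --increments '[0,0,0,0,0,0,0,0,0,0,0,0,0,0,0,0]' --jaw 0

```text
time: 42.8
tcp_pos: [461.8, 20.0, 103.2]
eef_rot: [[-0.021, 1.0, 0.001], [1.0, 0.021, -0.001], [-0.001, 0.001, -1.0]]
ft_force: [-3.8, -1.0, 5.5]
width: 13.0
grip_force: 59.8
```

Call:
arm_command --increments '[0,0,0.5,8,0,0,1,16,0,0,1.7,24,0,0,2.3,32,0,0,3,40,0,0,3.7,48,0,0,4.3,56,0,0,5,64]'

```text
time: 43.6
tcp_pos: [461.5, 19.9, 107.4]
eef_rot: [[-0.91, 0.415, 0.001], [0.415, 0.91, -0.001], [-0.001, -0.0, -1.0]]
ft_force: [-1.9, -2.1, 1.4]
width: 12.8
grip_force: 59.4
```

Call:
arm_command --increments '[0,0,0.7,8,0,0,1.3,16,0,0,1.9,23,0,0,1.3,16,0,0,0.7,8,0,0,0,0,0,0,-0.7,-8,0,0,-1.3,-16]'

```text
time: 44.4
tcp_pos: [462.2, 20.3, 106.5]
eef_rot: [[-0.753, 0.658, 0.003], [0.658, 0.753, 0.0], [-0.002, 0.002, -1.0]]
ft_force: [-0.5, -0.7, 1.5]
width: 13.2
grip_force: 59.4
```

Call:
arm_command --increments '[0,0,-0.7,-8,0,0,-1.4,-16,0,0,-2,-24,0,0,-2.7,-32,0,0,-3.4,-40,0,0,-4,-48,0,0,-4.2,-54,0,0,-4.2,-54]'

```text
time: 45.2
tcp_pos: [461.5, 20.3, 103.2]
eef_rot: [[0.085, 0.996, -0.0], [0.996, -0.085, -0.0], [-0.0, -0.0, -1.0]]
ft_force: [-6.3, -0.2, 10.7]
width: 12.9
grip_force: 60.6
```

Call:
arm_command --increments '[0,0,0,0,0,0,0,0,0,0,0,0]'

```text
time: 45.5
tcp_pos: [461.5, 20.3, 103.2]
eef_rot: [[0.084, 0.996, -0.0], [0.996, -0.084, 0.0], [0.0, -0.0, -1.0]]
ft_force: [-5.4, -0.3, 10.4]
width: 12.8
grip_force: 60.6
```

Call:
arm_command --increments '[0,0,0.5,8,0,0,1.2,16,0,0,2,24,0,0,2.7,32,0,0,3.4,40,0,0,4,48,0,0,4.7,56,0,0,5.4,64]'

```text
time: 46.3
tcp_pos: [461.4, 20.0, 107.0]
eef_rot: [[-0.862, 0.507, 0.001], [0.507, 0.862, -0.001], [-0.001, -0.0, -1.0]]
ft_force: [-0.7, -0.3, -0.3]
width: 12.8
grip_force: 59.1
```

Call:
arm_command --increments '[0,0,0.7,8,0,0,1.4,16,0,0,2,24,0,0,2.7,32,0,0,3.2,38,0,0,3.2,38]'

```text
time: 46.9
tcp_pos: [461.4, 20.3, 110.2]
eef_rot: [[-0.992, -0.125, 0.001], [-0.125, 0.992, 0.0], [-0.001, 0.0, -1.0]]
ft_force: [0.0, -0.5, 0.2]
width: 12.8
grip_force: 59.2
```

Call:
arm_command --increments '[0,0,4,0,0,0,10,0,0,0,16,0,0,0,16,0]'

```text
time: 47.3
tcp_pos: [462.2, 20.1, 127.6]
eef_rot: [[-0.992, -0.124, 0.003], [-0.124, 0.992, -0.0], [-0.003, -0.001, -1.0]]
ft_force: [0.1, -0.4, -1.1]
width: 12.8
grip_force: 59.0
```

Call:
arm_command --increments '[0,0,30,0,0,-5,60,0,2,-50,65,0,4,-95,65,0,6,-140,65,0,8,-185,65,0,11,-220,50,0,12,-229,20,0]'

```text
time: 48.1
tcp_pos: [475.3, -213.5, 149.1]
eef_rot: [[-0.993, -0.121, 0.007], [-0.121, 0.993, -0.005], [-0.006, -0.006, -1.0]]
ft_force: [0.9, 0.2, -1.9]
width: 12.9
grip_force: 59.3
```

Call:
arm_command --increments '[0,0,-20,0,0,0,-40,0,0,0,-54,0,0,0,-60,0,0,0,-62,0,0,0,-62,0]'

```text
time: 48.7
tcp_pos: [473.7, -208.9, 84.7]
eef_rot: [[-0.992, -0.125, 0.001], [-0.125, 0.992, -0.001], [-0.001, -0.001, -1.0]]
ft_force: [0.1, -0.1, -0.9]
width: 13.0
grip_force: 59.2
```

Call:
arm_command --increments '[0,0,0,0,0,0,0,0,0,0,20,0,0,0,60,0,0,0,110,0,0,40,130,0,0,40,130,0]' --jaw 0.6

```text
time: 49.4
tcp_pos: [475.8, -167.7, 220.3]
eef_rot: [[-0.992, -0.128, 0.01], [-0.128, 0.992, -0.004], [-0.009, -0.005, -1.0]]
ft_force: [0.1, 0.0, 0.7]
width: 51.0
grip_force: 0.0
```

```bash
python3 tr.py | grep -v " top "
```

```text
49.4 [ 475.8 -167.7  220.3] 50.98966511340456
wrist screw_1_seat [ 93.9 105.5] 0.96 [ 425.1 -359.6   22. ]
wrist screw_1_wing [100.7  88.4] 0.75 [ 408.6 -356.5   15. ]
wrist screw_1 [251.1 172.6] 0.85 [ 473.1 -204.6    8. ]
wrist screw_1 [ 84.3 149.1] 0.58 [ 471.1 -379.1    8. ]
wrist green_tray_floor [250.1 173.9] 0.67 [ 475.7 -205.9    3. ]
wrist red_tray_floor [ 93.4 126.7] 0.96 [ 447.5 -371.7    3. ]
top screw_1_seat [267.  176.4] 0.63 [598.5  22.1  22. ]
top screw_1_seat [382.8 223.2] 0.62 [ 434.9 -361.8   22. ]
top screw_1_seat [227.5 151.5] 0.25 [685.9 155.   22. ]
top screw_1_wing [259.5 176. ] 0.7 [601.2  47.7  15. ]
top screw_1_wing [265. 217.] 0.58 [461.9  30.9  15. ]
top screw_1_wing [380.4 233.7] 0.57 [ 400.  -354.5   15. ]
top screw_1 [385.5 214.1] 0.75 [ 465.4 -375.8    8. ]
top screw_1 [280.1 177.4] 0.55 [596.2 -22.1   8. ]
top screw_1 [336.5 208.1] 0.52 [ 488.3 -211.2    8. ]
top red_tray_floor [387.9 218.7] 0.64 [ 449.9 -384.7    3. ]
top red_tray_floor [327. 215.] 0.46 [ 465.7 -179.2    3. ]
scene screw_1_seat [398.8 294.5] 0.65 [ 426.9 -361.3   22. ]
scene screw_1_seat [258.4 178.8] 0.58 [671.9 138.7  22. ]
scene screw_1_seat [282.5 201.3] 0.56 [608.6  25.4  22. ]
scene screw_1_wing [279.2 193.2] 0.83 [645.4  55.9  15. ]
scene screw_1_wing [342.6 264.6] 0.71 [ 463.7 -213.3   15. ]
scene screw_1_wing [389.2 296.5] 0.56 [ 418.2 -343.2   15. ]
scene screw_1_wing [321.4 246.9] 0.34 [ 497.  -142.9   15. ]
scene screw_1 [339.5 269. ] 0.97 [ 453.5 -210.1    8. ]
scene screw_1 [409.6 291.8] 0.78 [ 458.5 -377.6    8. ]
scene screw_1 [293.8 214.4] 0.76 [587.3 -20.1   8. ]
scene green_tray_floor [342.2 264.8] 0.68 [ 474.2 -208.4    3. ]
scene green_tray_floor [405.  299.9] 0.19 [ 435.4 -375.     3. ]
scene red_tray_floor [403.6 297.1] 0.86 [ 442.  -369.7    3. ]
```

Call:
arm_command --increments '[0,20,0,0,0,20,0,0,0,20,0,0,0,20,0,0,0,20,0,0]'

```text
time: 50.8
tcp_pos: [473.3, -149.2, 214.1]
eef_rot: [[-0.992, -0.125, 0.0], [-0.125, 0.992, -0.0], [-0.0, -0.0, -1.0]]
ft_force: [-0.5, 0.5, -0.7]
width: 51.4
grip_force: 0.0
```

```bash
python3 tr.py | grep -E "screw_1.* -(1[3-9]|2[0-9]).\.|^[0-9]"
python3 - <<'E'
from h import *
np.set_printoptions(precision=1,suppress=True)
for c in ["wrist","scene"]:
  i=arm.camera_info(c)
  for r in arm.outline_of("screw_1",c)[:5]:
    l,t,w,h=r["rect"]; print(c,r["score"],r["rect"],atz(c,(l,t),20,i),atz(c,(l+w,t+h),20,i))
E
```

```text
50.8 [ 473.3 -149.2  214.1] 51.36210984047152
wrist screw_1 [230.  174.5] 0.85 [ 472.1 -206.5    8. ]
scene screw_1_seat [343.1 265.9] 0.28 [ 453.5 -218.5   22. ]
scene screw_1 [342.9 265.5] 0.89 [ 467.9 -212.6    8. ]
scene screw_1 [363.  223.1] 0.29 [ 636.2 -198.1    8. ]
wrist 0.93 [231.2, 152.0, 64.2, 57.7] [ 447.1 -204.9   20. ] [ 497.8 -134.2   20. ]
wrist 0.67 [42.7, 64.8, 63.4, 88.1] [ 389.8 -382.7   20. ] [ 463.6 -327.    20. ]
wrist 0.47 [423.2, 297.9, 1.0, 3.1] [582.1  22.3  20. ] [585.8  24.4  20. ]
scene 0.84 [265.7, 193.5, 30.4, 22.2] [621.5  85.7  20. ] [572.  -34.9  20. ]
scene 0.61 [379.4, 287.8, 30.9, 16.3] [ 428.3 -316.5   20. ] [ 413.5 -391.5   20. ]
scene 0.57 [313.1, 239.0, 31.3, 27.4] [ 509.  -114.5   20. ] [ 455.3 -221.1   20. ]
scene 0.44 [332.2, 203.3, 67.7, 30.3] [663.4 -98.   20. ] [ 625.3 -299.6   20. ]
```

Run:
```python
from h import *
np.set_printoptions(precision=1,suppress=True)
R={}
for c,k in [("wrist",lambda q:200<q[0]<300 and q[1]<220),("scene",lambda q:305<q[0]<325 and 230<q[1]<260)]:
  im=arm.grab_frame(c); hsv=cv2.cvtColor(im,cv2.COLOR_RGB2HSV); i=arm.camera_info(c)
  for r in arm.outline_of("screw_1",c):
    if k(r["rect"]):
      m=r["region"]; 
      for n,q in [("dark",m&(hsv[...,2]<75)),("steel",m&(hsv[...,2]>110)&(hsv[...,1]<60))]:
        ys,xs=np.where(q); print(c,r["rect"],n,len(xs),xs.mean() if len(xs) else 0,ys.mean() if len(xs) else 0)
        if len(xs): R[c,n]=ray(c,(xs.mean(),ys.mean()),i)
      break
for n in ["dark","steel"]:
  if ("wrist",n) in R and ("scene",n) in R: print(n,tri([R["wrist",n],R["scene",n]]))
```

```text
wrist [230.0, 151.5, 65.3, 56.8] dark 1301 276.81783243658725 178.771714066103
wrist [230.0, 151.5, 65.3, 56.8] steel 868 249.74193548387098 176.54032258064515
scene [311.8, 238.5, 33.7, 30.0] dark 208 320.60096153846155 247.09615384615384
scene [311.8, 238.5, 33.7, 30.0] steel 144 332.52777777777777 256.59722222222223
dark (array([ 461.9, -156.8,   48.9]), [np.float64(0.5354451387265984), np.float64(0.5354451387265731)])
steel (array([ 468.5, -184.4,   24.3]), [np.float64(0.42853708244471417), np.float64(0.4285370824446459)])
```

```bash
python3 -c "
from cell import arm
print(arm.close_job())"
```

```text
the job is handed in; nothing more can be done
None
```

Both screws were tried and the job is handed in, but I first misjudged the binding screw and put it in the green tray. I found this when the second screw ran smoothly to its seat, so I moved the first to red, repeated the second's trial, and put the second in green, where it leans with its wing on the wall, tip and collar inside.

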